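Third hand at the notching jig

ROBOT

A 6-joint arm with a two-finger parallel gripper is mounted at the origin on a cart in front of the work surface, level with it; the furniture and walls round the work are solid. World frame = base frame: x ahead of the robot, y to its left, z up, the work surface at z = 0. Lengths are in mm, angles in rad, forces in N, time in s.
With the tool pointing down it reaches from about 300 to 825 mm from the base axis. Payload 5.4 kg.
Tool frame: the origin (TCP) lies midway between the tips of the shut fingers; the grasp point (between the pads) lies 19 mm behind it (manip.pinch_z is the distance from the TCP to the grasp point, in mm); z points along the fingers, y is the line along which they close (so a half turn about z gives the same grasp; the last joint's range is limited). The gripper opens to 92 mm and grips with 3 to 60 N. Pads are 20 mm wide; open, the fingers measure 128 mm over their backs; the gripper's body (75 mm by 189 mm) begins 69 mm behind the grasp point.
Start: joints at [1.091, 0.158, 1.597, -0, 1.386, -0.21], TCP at [153.27, 554.179, 214.601] pointing down, gripper open.
Joint ranges: [-2.91, 2.91], [-0.94, 2.29], [0.18, 2.7], [-1.29, 4.43], [0.17, 2.64], [-3, 3]. Speed limits (rad/s): [2.57, 2.57, 3.14, 3.14, 3.14, 3.14].

INTERFACE

Orientations are given as a rotation vector (axis times angle).
In Python, from bench import manip gives the robot as it stands. The module is installed in compiled form; this text tells all that it offers.
- The arm moves only by the tool play_rows, never from a script. Its argument "steps" is one flat list of numbers, 6 for each row, row after row: the shift along the tool's x, y, z each as a share of 40 mm, from -1 to 1, then the turn, a rotation vector about the tool's x, y, z each as a share of 6 degrees, from -1 to 1. A call has 1 to 8 rows; each row shifts and turns the commanded pose from where the row before left it, along the tool's axes as they then stand; what a row does not reach is not made up. A row lasts 1/12 s, in which the tool goes at most 41.7 mm and 7.16 degrees, less where a joint would pass 70% of its speed; a pose out of reach is approached as far as the arm can. A call with a number of a shift or a turn outside -1 to 1 is refused whole. A call with a gripper value outside its range is refused whole. "jaw" is the opening, from 0 (shut) to 1 (fully open), set as the call begins (left out, the last holds). The fingers move at their own pace and stop on an object; the grip force is fixed at half the most. Time passes only in rows, so rows that do not move let the fingers close. It gives the time, the measured TCP pose, the force, the opening and the grip force at its end, in the units of the state.
- manip.state(): the state, without advancing time (a new reading comes with each control period).
- manip.grab_frame(name): name is "scene" or "side" or "wrist"; returns the picture (480x640x3 uint8, blue, green, red); there is no depth.
- manip.camera_model(name): a dict with "intrinsics" (3x3 intrinsics, pixels), "cam_to_world" (4x4, takes a point from camera to world coordinates). Camera axes: x right, y up, looking along -z (the intrinsics and any distortion apply to the point x, -y, -z); pixel columns grow to the right and rows downward; lengths in mm; the calibration is good to about 2 mm. The wrist camera is an equidistant fisheye: a pixel r from the principal point sees the ray r / f radians off the axis. A picture is of the moment at which its call begins: read the wrist's pose just before it. camera_model takes no time and is no camera call; for the wrist camera it gives the pose at the moment of the call.
- manip.hand_in(): hands the job in; it is judged then, once.
The state is a dict: "time": time; "joints": joint angles; "joint_velocities": joint speeds; "joint_torque": joint torques, N m; "tool_pos": TCP position; "orientation": TCP orientation; "force": force on the tool from outside, world axes, zero at the start; "moment": the same for the moment, N m; "width": opening from 0.0 (shut) to 1.0 (fully open); "gripper_force": force on a finger pad.
Only numpy, scipy, OpenCV 4.12 (cv2) and the standard library are available. Lean on these libraries where they do the work, as an engineer would, in place of code of your own. Each camera call takes 0.05 s, during which the arm holds its last target. There are 200 camera calls.

TASK

Load the jig for notching: lay the plain white test bar on the jig's bed along the fence, its middle at the slot in the fence, and lay the steel packing piece on the bed behind the bar's middle in place of a second bar, letting go of both. Then push the carriage by its upright handle so that the sprung jaw presses packing piece and bar flat against the fence with a steady push of about 8 N (5 to 12 N: the green band on the pins behind the carriage shows, the red does not), keep it steady for a few seconds and finish while still holding the handle there, so that a colleague can tighten the locking screw. Leave the black notched bar, the jar and the stopwatch alone.

Things in the scene. Friction and masses are not known exactly. Their poses are not given: they have to be found in the camera images.
- jig: Bar jig fixed to the bench, grey bed 140 mm (x) by 224 mm (y), top of the bed 14 mm above the origin; origin at the centre of the underside. The fence stands across the -y end, the carriage with the sprung jaw slides along y on two 10 mm guide rods (axes at x = +-56 mm, 26 mm above the origin) and presses towards -y. It stands anywhere within some cm and turned up to 0.25 rad. Behind it stands the tall notch cutter, front face at world x = 0.61
- fence_mid (a point): the middle of the fence's pressing face at the level of the bed's top, at jig (0, -88, 14) mm; axes as the jig's. The face looks to the jig's +y and is 22 mm high and 140 mm long (along x), with a 10 mm wide cutter slot in the middle, a line scribed on the bed runs from there along y. The bar's middle belongs at this slot
- handle (a point): grip point on the carriage's upright black handle, a post 16 mm thick, 58 mm above the bed's top; axes as the jig's. The post's straight part reaches from 36 to 72 mm above the bed, its top is at 84 mm, the aluminium carriage block below it is 140 mm (x) by 38 mm (y) and its top is 26 mm above the bed; the locking screw's black head sticks out of the carriage's +x end
- jaw_face (a point): the middle of the sprung jaw's pressing face at the level of the bed's top (brass jaw 56 mm along x, 18 mm high); axes as the jig's. Its distance from fence_mid along the jig's y is the gap of the jig: at the start 85 to 105 mm
- carriage (a joint): travel of the carriage towards the fence in m: 0 fully open (gap 105 mm), 0.0945 at the stop (the free jaw is then 10.5 mm from the fence, so a single 10 mm bar is not gripped; bar and packing piece together are 20 mm thick). Slides with about 1 N of friction and does not stay by itself against the jaw's springs
- jaw (a joint): how far the sprung jaw is pushed back into the carriage in m: 0 free, 0.013 solid. 1500 N/m without preload: 8 N at 0.0053, 5 N at 0.0033, 12 N at 0.008. The jaw's two guide pins come out of the back of the carriage by the same amount, steel first, then green from 0.0035, then red from 0.008
- white_bar: plain white moulded test bar, 10 mm (x) by 80 mm (y, its length) by 8 mm high, 14 g, lying flat on the blue mat; origin at the centre of its underside. To be loaded so that its length runs along the fence (the jig's x)
- packing_piece: steel packing piece, grey block 10 mm (x) by 34 mm (y, its length) by 8 mm high, about 35 g, lying flat; origin at the centre of its underside. To be loaded between bar and jaw with its length along the bar
- black_bar: black test bar that has already been notched, 10 mm (x) by 80 mm (y) by 8 mm, lying flat; origin at the centre of its underside. Not to be moved. It, the white bar and the packing piece lie side by side, in any order, on a blue bench mat 2 mm thick left of the jig
- jar: sample jar with yellow cap, 54 mm across and 75 mm high, right of the jig; origin at the centre of its underside. Not to be moved
- watch: black stopwatch lying flat, 70 by 58 by 18 mm, right of the jig; origin at the centre of its underside. Not to be moved

How it is judged:
By the outcome, as a careful person would: the job done as asked, in the order asked, and still so for the second after the job is handed in, while the arm keeps its last pose, push and grip.
It also fails if it takes over 72 s, if anything falls off the work surface, if the arm or the gripper's body presses on something with over 40 N, if the wrist force passes 120 N, or if a joint passes its speed limit or range.

## Working session

There is one attempt and no reset: what is moved stays moved. The work goes in short steps, Python scripts to look and compute and a tool call to move; the robot and the scene stay as the last step left them, time stands still between calls to the robot, and variables do not carry over. Pictures are saved under pics/ and viewed, at most 10 in all, crops included, and the job is handed in when it is done.

Besides the shell and the picture viewer there is one more tool, called after ">>>" as name(argument=value, ...) on one line, values as JSON. play_rows: Moves the arm, as the interface text tells. Shift numbers are shares of 40 mm and turn numbers shares of 6 degrees, none past 1 either way. Its arguments: {"type":"object","properties":{"steps":{"type":"array"},"jaw":{"type":"number"}},"required":["steps"]}

```bash
mkdir -p pics; ls; cat > h.py <<'E'
import numpy as np, cv2
from scipy.spatial.transform import Rotation as R
from bench import manip
def ray(name,u,v,m=None):
    m=m or manip.camera_model(name);K=np.array(m["intrinsics"]);T=np.array(m["cam_to_world"])
    a=(u-K[0,2])/K[0,0];b=(v-K[1,2])/K[1,1]
    if name=="wrist":
        r=np.hypot(a,b);s=np.sin(r)/r if r>1e-9 else 1;d=np.array([a*s,-b*s,-np.cos(r)])
    else: d=np.array([a,-b,-1.])
    return T[:3,3],T[:3,:3]@d
def at(name,u,v,z,m=None):
    o,d=ray(name,u,v,m);return o+d*(z-o[2])/d[2]
def px(name,p,m=None):
    m=m or manip.camera_model(name);K=np.array(m["intrinsics"]);T=np.array(m["cam_to_world"])
    c=T[:3,:3].T@(np.array(p,float)-T[:3,3]);x,y,z=c[0],-c[1],-c[2]
    if name=="wrist":
        h=np.hypot(x,y);t=np.arctan2(h,z);x,y=x/h*t,y/h*t
    else: x,y=x/z,y/z
    return K[0,0]*x+K[0,2],K[1,1]*y+K[1,2]
E
python3 - <<'E'
from h import *
s=manip.state();print(s)
for n in("scene","side","wrist"):
    m=manip.camera_model(n);print(n,np.round(m["intrinsics"],1).tolist(),np.round(m["cam_to_world"],3).tolist(),{k for k in m})
    cv2.imwrite(f"pics/{n}0.png",manip.grab_frame(n))
print(manip.pinch_z, R.from_rotvec(s["orientation"]).as_matrix().round(3))
E
```

```text
pics
{'time': 0.0, 'joints': array([ 1.09090906e+00,  1.59051486e-01,  1.59819564e+00, -6.64641517e-07,
        1.38620035e+00, -2.10106916e-01]), 'joint_velocities': array([ 0.00061501,  0.00019416,  0.00040073,  0.00034077, -0.00237627,
        0.00188502]), 'joint_torque': array([-4.45506885e-04, -3.85568082e+01, -3.22107232e+01,  7.00936024e-02,
        3.78144078e-02, -1.23095001e-04]), 'tool_pos': array([152.98356631, 553.63856299, 213.63587992]), 'orientation': array([-4.22401423e-01, -3.11243262e+00,  2.74167531e-03]), 'force': array([0.09254337, 0.23263079, 0.51944598]), 'moment': array([ 0.03943403, -0.01261641, -0.04110435]), 'gripper_force': 0.0, 'width': 1.0003504770719223}
scene [[448.8, 0.0, 320.9], [0.0, 448.8, 242.0], [0.0, 0.0, 1.0]] [[-0.917, 0.316, -0.243, 222.73], [-0.398, -0.704, 0.588, 635.552], [0.015, 0.636, 0.771, 878.375], [0.0, 0.0, 0.0, 1.0]] {'cam_to_world', 'intrinsics'}
side [[463.9, 0.0, 321.9], [0.0, 463.9, 244.2], [0.0, 0.0, 1.0]] [[-0.872, 0.298, -0.389, 48.097], [-0.49, -0.541, 0.683, 787.862], [-0.007, 0.786, 0.618, 776.784], [0.0, 0.0, 0.0, 1.0]] {'cam_to_world', 'intrinsics'}
wrist [[371.6, 0.0, 318.9], [0.0, 371.6, 244.1], [0.0, 0.0, 1.0]] [[0.266, -0.93, -0.252, 82.554], [0.964, 0.257, 0.07, 573.477], [-0.0, -0.262, 0.965, 383.894], [0.0, 0.0, 0.0, 1.0]] {'cam_to_world', 'intrinsics'}
18.700000000000003 [[-0.964  0.267 -0.001]
 [ 0.267  0.964 -0.002]
 [ 0.    -0.002 -1.   ]]
```

View pics/scene0.png

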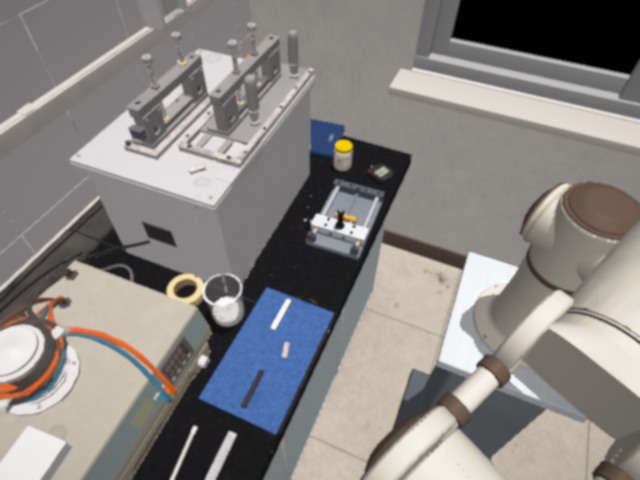

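View pics/wrist0.png

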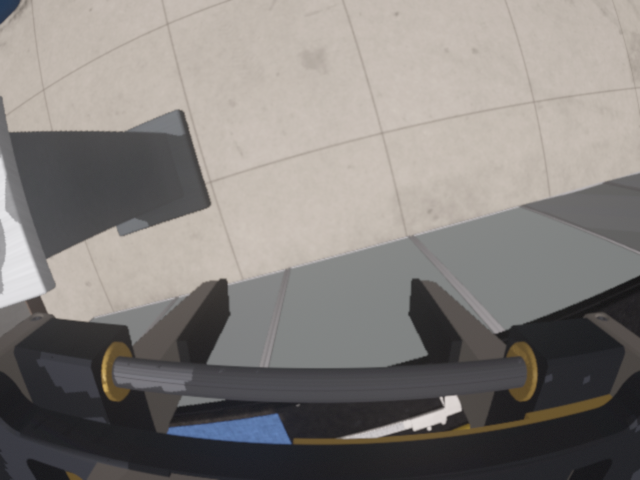

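The scene picture shows the mat with the white bar (281,314), packing piece (286,350) and black bar (253,388), and the jig around (345,215) with its fence on the far side. The wrist picture shows only the floor and the mat's edge. Next I'll segment the mat pieces and enlarge the jig.

```bash
cat >> h.py <<'E'
def blob(name,im,mask,z,near=None,amin=8):
    n,l,st,c=cv2.connectedComponentsWithStats(mask.astype(np.uint8))
    out=[]
    for i in range(1,n):
        if st[i,4]<amin: continue
        ys,xs=np.where(l==i);P=np.array([at(name,x,y,z)[:2] for x,y in zip(xs,ys)])
        r=cv2.minAreaRect(P.astype(np.float32));w,v=np.linalg.eigh(np.cov(P.T))
        out.append((c[i].round(1).tolist(),int(st[i,4]),P.mean(0).round(1).tolist(),np.round(r[1],1).tolist(),round(float(np.arctan2(v[1,1],v[0,1])),3)))
    return out
E
python3 - <<'E'
from h import *
sc=cv2.imread("pics/scene0.png");sd=cv2.imread("pics/side0.png")
for n,im in(("scene",sc),("side",sd)):
    b=im.astype(int);blue=(b[...,0]>b[...,2]+40)&(b[...,0]>90)
    nn,l,st,c=cv2.connectedComponentsWithStats(blue.astype(np.uint8))
    i=1+np.argmax(st[1:,4]);print(n,st[i],c[i])
    ys,xs=np.where(l==i);hull=cv2.convexHull(np.c_[xs,ys].astype(np.int32))
    m=np.zeros(im.shape[:2],np.uint8);cv2.fillConvexPoly(m,hull,1);m=cv2.erode(m,np.ones((5,5)))
    for o in blob(n,im,(m>0)&((b[...,0]-b[...,2])<45),10): print(o)
a=cv2.resize(sc[165:265,285:405],None,fx=6.6,fy=6,interpolation=cv2.INTER_CUBIC)
cv2.imwrite("pics/jig0.png",a[:600,:800])
cv2.imwrite("pics/side0b.png",sd)
E
```

```text
scene [  199   287   135   147 10135] [267.46048347 359.974741  ]
([280.4, 314.0], 213, [495.5, 198.9], [84.1, 14.6], 1.575)
([285.3, 349.7], 102, [447.8, 271.4], [13.1, 37.0], 1.871)
([251.9, 389.0], 199, [470.5, 372.8], [10.0, 79.2], 1.594)
side [ 188  290  119  123 7265] [254.97247075 353.00619408]
([277.7, 312.1], 200, [497.2, 203.7], [16.3, 85.1], 1.577)
([303.0, 328.0], 11, [422.8, 216.8], [0.0, 28.7], 2.115)
([277.9, 341.5], 108, [449.7, 274.6], [14.5, 43.1], 1.852)
([240.3, 371.9], 263, [472.2, 374.9], [14.9, 83.9], 1.606)
```

View pics/jig0.png

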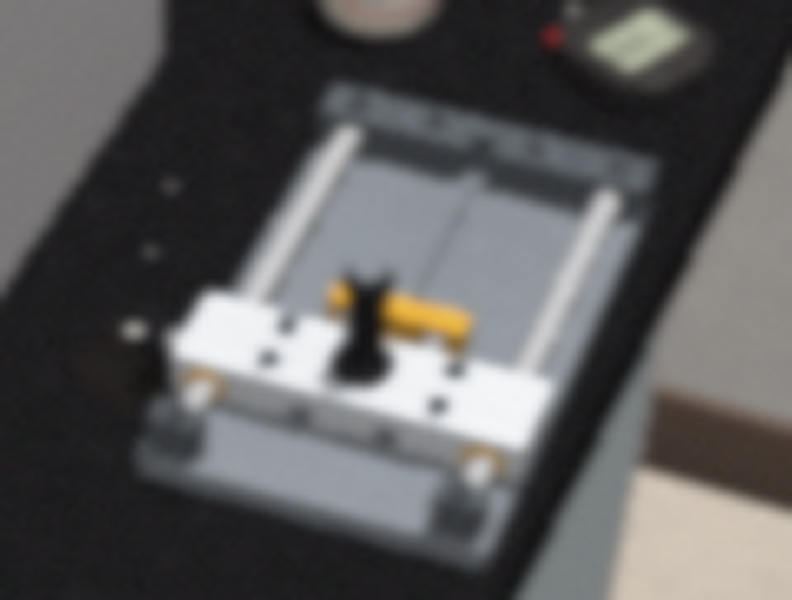

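The jig crop shows the slot and scribed line meeting the fence at crop (478,175), which is full-image px (357.4,194.2). The line runs to (425,280). The black handle's foot is at (360,365), and the brass jaw faces the fence.

```bash
python3 - <<'E'
from h import *
f=lambda u,v,z:at("scene",285+u/6.6,165+v/6,z).round(1)
print("slot",f(478,175,14),"line",f(425,280,14))
print("fence top far L,R",f(335,85,36),f(655,160,36))
print("bed near L,R top",f(140,455,14),f(485,555,14))
print("carr top back L,R",f(172,350,40),f(535,435,40),"front",f(205,292,40),f(550,380,40))
print("handle top",f(368,275,98),"foot",f(360,365,40))
for n,u,v in(("beaker bottom",228,323),("beaker top",223,285)):
    print(n,at("scene",u,v,0).round(),at("scene",u,v,90).round())
print("box",at("scene",240,283,0).round(),at("scene",205,330,0).round())
E
```

```text
slot [ 471.2 -221.    14. ] line [ 467.5 -150.4   14. ]
fence top far L,R [ 539.9 -229.7   36. ] [ 402.4 -238.    36. ]
bed near L,R top [529.8 -12.4  14. ] [392.  -16.6  14. ]
carr top back L,R [533.3 -49.7  40. ] [391.5 -62.5  40. ] front [535.3 -85.1  40. ] [396.5 -93.   40. ]
handle top [463.5 -68.1  98. ] foot [465.  -71.2  40. ]
beaker bottom [594. 261.   0.] [556. 300.  90.]
beaker top [656. 179.   0.] [612. 226.  90.]
box [623. 158.   0.] [630. 296.   0.]
```

View pics/side0b.png

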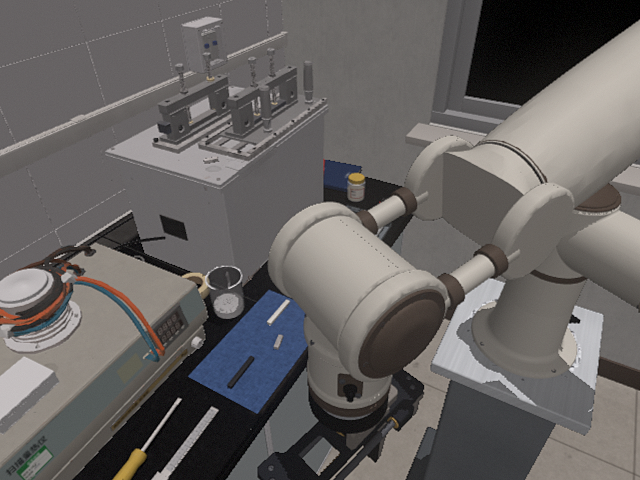

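The side picture shows the three mat pieces, with the beaker at (225,300) behind the white bar and the arm hiding the jig. I'll hover over the mat and turn so the fingers close along world x.

>>> play_rows(steps=[-0.84,-0.49,0,0,0,0,-0.84,-0.49,0,0,0,0,-0.84,-0.49,0,0,0,0,-0.84,-0.49,0,0,0,0,-0.84,-0.49,0,0,0,0,-0.84,-0.49,0,0,0,0,-0.84,-0.49,0,0,0,0,-0.84,-0.49,0,0,0,0], jaw=0.5)

```text
time: 0.82
tool_pos: [371.4, 329.8, 214.4]
orientation: [-0.422, -3.113, 0.0]
force: [0.8, 0.4, -1.2]
width: 0.5
gripper_force: 0.0
```

>>> play_rows(steps=[-0.84,-0.49,0,0,0,0,-0.84,-0.49,0,0,0,0,-0.84,-0.49,0,0,0,0,-0.84,-0.49,0,0,0,0,0,0,0,0,0,1,0,0,0,0,0,1,0,0,0,0,0,1,0,0,0,0,0,1])

```text
time: 1.48
tool_pos: [479.1, 219.6, 214.2]
orientation: [-1.069, -2.953, 0.001]
force: [0.5, 0.9, -0.5]
width: 0.499
gripper_force: 0.0
```

>>> play_rows(steps=[0,0,0,0,0,1,0,0,0,0,0,1,0,0,0,0,0,1,0,0,0,0,0,1,0,0,0,0,0,1,0,0,0,0,0,1,0,0,0,0,0,1,0,0,0,0,0,1])

```text
time: 2.15
tool_pos: [478.9, 219.9, 214.2]
orientation: [-2.177, -2.264, 0.001]
force: [-0.2, 0.0, -0.3]
width: 0.503
gripper_force: 0.0
```

>>> play_rows(steps=[0,0,0,0,0,0.42,0,0,0,0,0,0,0,0,0,0,0,0])

```text
time: 2.4
tool_pos: [479.0, 220.0, 214.3]
orientation: [-2.219, -2.223, 0.001]
force: [-0.6, -0.8, 0.2]
width: 0.5
gripper_force: 0.0
```

```bash
python3 - <<'E'
from h import *
s=manip.state();print(s["time"],s["tool_pos"].round(1),s["joints"].round(2),R.from_rotvec(s["orientation"]).as_matrix().round(3).tolist())
m=manip.camera_model("wrist");im=manip.grab_frame("wrist");np.save("m1.npy",np.array(m,dtype=object),allow_pickle=True)
cv2.imwrite("pics/w1.png",im)
b=im.astype(int);ok=(b[...,0]-b[...,2])<35
for n,p in(("white",(496,201,10)),("pack",(449,273,10))): print(n,px("wrist",p,m))
E
```

```text
2.4 [479.  220.  214.3] [ 0.2   0.03  1.73 -0.    1.38  0.2 ] [[-0.002, 1.0, -0.001], [1.0, 0.002, -0.0], [-0.0, -0.001, -1.0]]
white (np.float64(334.8072957945295), np.float64(236.0008063232621))
pack (np.float64(288.71107288073716), np.float64(166.388584661654))
```

View pics/w1.png

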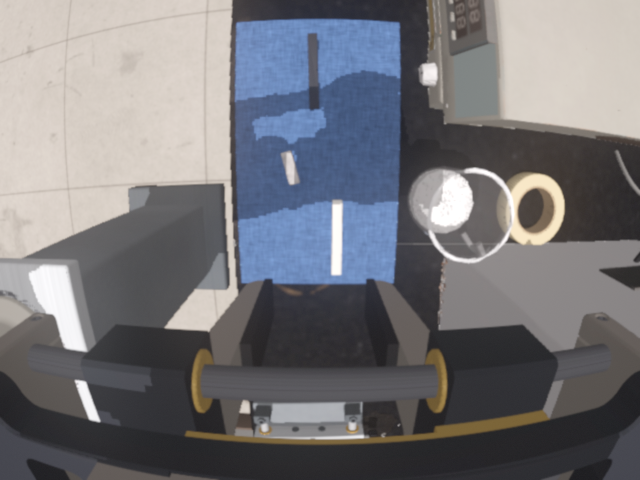

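The wrist view shows the white bar at (336,237), the packing piece at (291,167) and the black bar at (314,70). The beaker's foot spans about (410–470,200).

```bash
python3 - <<'E'
from h import *
im=cv2.imread("pics/w1.png");b=im.astype(int)
m=manip.camera_model("wrist")
ok=((b[...,0]-b[...,2])<30)&(b.min(2)>110)
ok[:,:245]=0;ok[:,395:]=0;ok[:140]=0;ok[282:]=0
def blob2(mask,z):
    n,l,st,c=cv2.connectedComponentsWithStats(mask.astype(np.uint8))
    for i in range(1,n):
        if st[i,4]<100: continue
        ys,xs=np.where(l==i);P=np.array([at("wrist",x,y,z,m)[:2] for x,y in zip(xs,ys)])
        r=cv2.minAreaRect(P.astype(np.float32));print(c[i].round(1),st[i,4],np.round(r[0],1),np.round(r[1],1),round(r[2],1))
blob2(ok,10)
print("beaker",at("wrist",410,200,0,m).round(),at("wrist",470,200,0,m).round(), "rim",at("wrist",430,215,80,m).round(),at("wrist",513,215,80,m).round(),at("wrist",430,215,100,m).round(),at("wrist",513,215,100,m).round())
E
```

```text
[289.8 167.6] 395 [450.1 271.9] [12.  34.7] 13.6
[336.5 236.6] 822 [497.9 199.5] [80.7 11.3] 89.6
beaker [576. 238.   0.] [646. 240.   0.] rim [575. 237.  80.] [657. 239.  80.] [569. 241. 100.] [646. 243. 100.]
```

The beaker's foot starts at x≈576, so a mid-bar grip could put the gripper body over it. I'll grip the white bar 28 mm towards −y from its middle, at (497.5, 171.5).

>>> play_rows(steps=[-0.61,0.23,0.5,0,0,0,-0.61,0.23,0.5,0,0,0,0,0,1,0,0,0,0,0,1,0,0,0,0,0,1,0,0,0,0,0,0.7,0,0,0,0,0,0,0,0,0,0,0,0,0,0,0])

```text
time: 3.12
tool_pos: [496.4, 171.1, 25.7]
orientation: [-2.219, -2.221, 0.004]
force: [0.3, 0.3, 0.1]
width: 0.501
gripper_force: 0.0
```

```bash
python3 - <<'E'
from h import *
s=manip.state();print(s["time"],s["tool_pos"].round(1),s["force"].round(1))
m=manip.camera_model("wrist");im=manip.grab_frame("wrist");cv2.imwrite("pics/w2.png",im)
for z in(2,10): print(px("wrist",(s["tool_pos"][0],s["tool_pos"][1],z),m))
ok=((im[...,0].astype(int)-im[...,2])<30)&(im.min(2)>150)
for v in range(150,330,12):
    u=np.where(ok[v,250:400])[0]+250
    if len(u): print(v,u.min(),u.max(),at("wrist",(u.min()+u.max())/2,v,10,m).round(1))
E
```

```text
3.1167 [496.4 171.1  25.7] [0.3 0.3 0.1]
(np.float64(318.04634337099446), np.float64(280.82818772215853))
(np.float64(317.95975235025304), np.float64(286.1175622780622))
162 313 332 [498.6 236.7  10. ]
174 313 332 [498.6 230.7  10. ]
186 313 332 [498.6 224.6  10. ]
198 313 332 [498.6 218.5  10. ]
210 313 332 [498.6 212.4  10. ]
222 313 331 [498.4 206.2  10. ]
234 313 331 [498.4 199.9  10. ]
246 313 331 [498.5 193.4  10. ]
258 313 331 [498.5 186.9  10. ]
270 313 331 [498.5 180.3  10. ]
282 313 331 [498.5 173.5  10. ]
294 313 331 [498.6 166.5  10. ]
306 312 330 [498.  159.3  10. ]
```

View pics/w2.png

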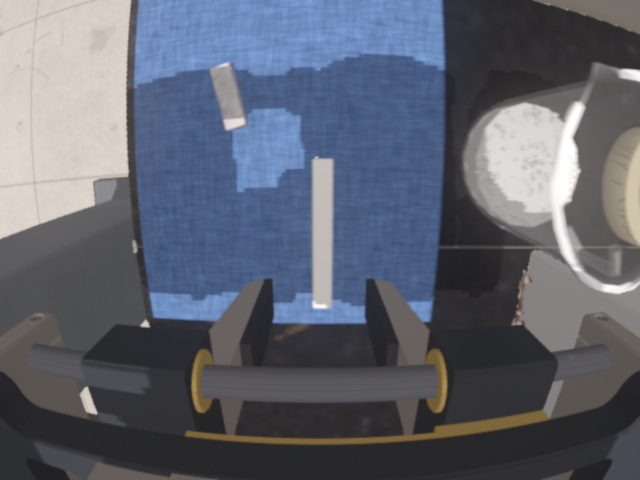

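The near view shows the bar upright between the fingers at column 322, running from row 157 to row 305, so its middle is at y≈199.7. The beaker is clear, so I'll go down, grip and lift.

>>> play_rows(steps=[0,0.05,0.4,0,0,0,0,0,0.15,0,0,0,0,0,0,0,0,0])

```text
time: 3.42
tool_pos: [500.3, 171.3, 5.5]
orientation: [2.22, 2.222, 0.001]
force: [-1.0, 0.7, -0.5]
width: 0.501
gripper_force: 0.0
```

>>> play_rows(steps=[0,0,0,0,0,0,0,0,0,0,0,0,0,0,0,0,0,0,0,0,0,0,0,0,0,0,0,0,0,0,0,0,0,0,0,0], jaw=0)

```text
time: 3.92
tool_pos: [499.8, 171.3, 4.9]
orientation: [2.221, 2.222, 0.0]
force: [-0.1, 0.2, 1.1]
width: 0.101
gripper_force: 30.0
```

>>> play_rows(steps=[0,0,-0.3,0,0,0,0,0,-1,0,0,0,0,0,-1,0,0,0,0,0,-1,0,0,0,0,0,-1,0,0,0,0,0,0,0,0,0])

```text
time: 4.42
tool_pos: [504.9, 171.9, 187.0]
orientation: [2.213, 2.215, 0.02]
force: [1.5, -0.1, 0.8]
width: 0.101
gripper_force: 30.0
```

```bash
python3 - <<'E'
from h import *
s=manip.state();print(s["time"],s["tool_pos"].round(1),s["width"],s["gripper_force"])
m=manip.camera_model("wrist");im=manip.grab_frame("wrist");cv2.imwrite("pics/w3.png",im)
T=R.from_rotvec(s["orientation"]).as_matrix();z=s["tool_pos"][2]+5
ok=((im[...,0].astype(int)-im[...,2])<30)&(im.min(2)>120)
for v in range(60,330,10):
    u=np.where(ok[v,290:350])[0]+290
    if len(u): print(v,u.min(),u.max(),(T.T@(at("wrist",(u.min()+u.max())/2,v,z,m)-s["tool_pos"])).round(1))
E
```

```text
4.4167 [504.9 171.9 187. ] 0.10072196423686657 29.996252059936523
160 309 328 [67.4  0.4 -4.9]
170 307 330 [62.9  0.4 -4.9]
180 307 330 [58.5  0.4 -4.9]
190 307 330 [54.   0.4 -4.9]
200 308 330 [49.4  0.6 -4.9]
210 308 329 [44.9  0.4 -4.9]
220 308 329 [40.3  0.4 -4.9]
230 308 329 [35.6  0.4 -4.9]
240 308 329 [30.9  0.4 -4.9]
250 308 329 [26.2  0.4 -4.9]
260 308 329 [21.3  0.4 -5. ]
270 308 329 [16.4  0.4 -5. ]
280 309 329 [11.3  0.6 -5. ]
290 309 328 [ 6.2  0.4 -5. ]
300 309 328 [ 1.   0.4 -5. ]
310 309 328 [-4.4  0.4 -5. ]
320 310 328 [-9.9  0.6 -5. ]
```

The bar is held with its middle 28 mm along tool +x and its underside 3 mm below the TCP. I'll carry it to a hover over the jig and turn 87° about tool z.

>>> play_rows(steps=[-0.9,-0.18,0,0,0,0,-0.9,-0.18,0,0,0,0,-0.9,-0.18,0,0,0,0,-0.9,-0.18,0,0,0,0,-0.9,-0.18,0,0,0,0,-0.9,-0.18,0,0,0,0,-0.9,-0.18,0,0,0,0,-0.9,-0.18,0,0,0,0])

```text
time: 5.13
tool_pos: [440.7, -117.9, 175.7]
orientation: [-2.22, -2.221, 0.001]
force: [1.2, -0.3, 0.1]
width: 0.106
gripper_force: 30.0
```

>>> play_rows(steps=[-0.9,-0.18,0,0,0,0,0,0,0,0,0,1,0,0,0,0,0,1,0,0,0,0,0,1,0,0,0,0,0,1,0,0,0,0,0,1,0,0,0,0,0,1,0,0,0,0,0,1])

```text
time: 5.8
tool_pos: [434.1, -152.3, 175.5]
orientation: [-2.871, -1.27, 0.002]
force: [-0.5, -0.6, 0.1]
width: 0.1
gripper_force: 30.0
```

>>> play_rows(steps=[0,0,0,0,0,1,0,0,0,0,0,1,0,0,0,0,0,1,0,0,0,0,0,1,0,0,0,0,0,1,0,0,0,0,0,1,0,0,0,0,0,1,0,0,0,0,0,0.5])

```text
time: 6.47
tool_pos: [434.1, -152.2, 175.5]
orientation: [-3.139, -0.075, 0.003]
force: [-0.2, -0.0, -0.1]
width: 0.101
gripper_force: 30.0
```

>>> play_rows(steps=[0,0,0,0,0,0,0,0,0,0,0,0,0,0,0,0,0,0])

```text
time: 6.72
tool_pos: [434.6, -152.5, 176.1]
orientation: [-3.14, -0.085, 0.001]
force: [-0.5, 0.0, -0.3]
width: 0.103
gripper_force: 30.0
```

```bash
python3 - <<'E'
from h import *
s=manip.state();print(s["time"],s["tool_pos"].round(1),s["joints"].round(2),R.from_rotvec(s["orientation"]).as_matrix().round(3).tolist())
im=manip.grab_frame("wrist");cv2.imwrite("pics/w4.png",im)
m=manip.camera_model("wrist")
for p in((471,-221,14),(467,-150,14)): print(px("wrist",p,m))
E
```

```text
6.7167 [ 434.6 -152.5  176.1] [-0.6  -0.11  1.95  0.    1.3   0.92] [[0.999, 0.054, -0.001], [0.054, -0.999, 0.001], [-0.001, -0.001, -1.0]]
(np.float64(396.34811793774986), np.float64(192.48833863633584))
(np.float64(318.29553755359603), np.float64(191.86176967201095))
```

View pics/w4.png

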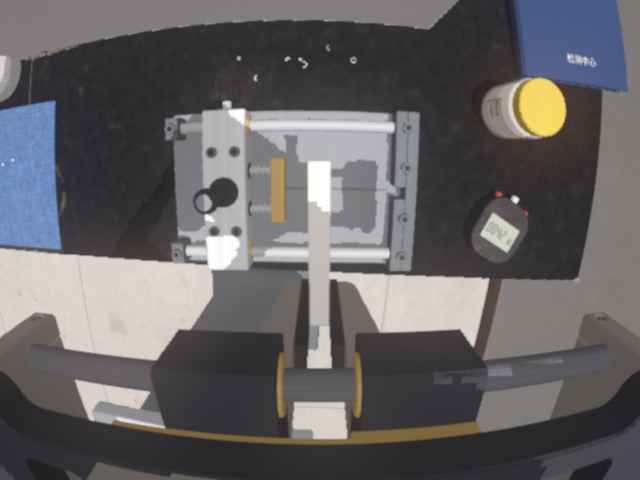

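The view shows the whole jig. The fence face is near column 391 and the slot and scribed line are at row 187. The rods are at rows 126 and 254, the jaw front is at column 286, and the handle's top is at (205,202) with its foot at (224,191). I'll fit the rods and fence face numerically.

```bash
python3 - <<'E'
from h import *
im=cv2.imread("pics/w4.png");g=im.astype(int).sum(2)/3
m=manip.camera_model("wrist")
def rod(v0,us):
    P=[]
    for u in us:
        c=g[v0-9:v0+10,u];w=np.where(c>185,1,0)
        if w.sum()>1: P.append(at("wrist",u,(w*np.arange(v0-9,v0+10)).sum()/w.sum(),29,m)[:2])
    P=np.array(P);f=np.polyfit(P[:,1],P[:,0],1);r=P[:,0]-np.polyval(f,P[:,1]);print("rod x=%.4f*y+%.1f"%tuple(f),"x at -150",np.polyval(f,-150).round(1),r.std().round(2))
rod(126,range(262,385,6));rod(254,list(range(262,300,6))+list(range(335,385,6)))
for v in(140,150,160,170,188,200,215,225,235): print(v,g[v,376:424:1].round().astype(int).tolist())
print("line")
for u in(345,355,365,375,385): print(u,g[180:197,u].round().astype(int).tolist())
print("jaw")
for v in(170,190,210): print(v,g[v,266:296].round().astype(int).tolist())
E
```

```text
rod x=-0.0477*y+519.4 x at -150 526.5 0.37
rod x=-0.0498*y+406.6 x at -150 414.0 0.36
140 [182, 183, 183, 182, 182, 182, 182, 182, 181, 173, 145, 125, 123, 123, 116, 96, 78, 72, 73, 87, 116, 136, 144, 146, 147, 146, 145, 144, 144, 143, 136, 126, 135, 144, 147, 148, 147, 147, 146, 145, 144, 140, 119, 78, 57, 57, 56, 54]
150 [182, 182, 183, 183, 183, 183, 183, 182, 182, 182, 179, 168, 146, 124, 108, 90, 76, 72, 77, 99, 127, 143, 146, 147, 147, 147, 145, 145, 145, 144, 136, 131, 142, 147, 148, 148, 147, 147, 146, 145, 145, 140, 112, 73, 56, 55, 54, 54]
160 [179, 183, 183, 183, 183, 182, 182, 182, 182, 181, 175, 158, 132, 120, 109, 84, 73, 74, 79, 105, 135, 145, 147, 148, 148, 147, 145, 145, 145, 140, 127, 128, 143, 147, 148, 148, 146, 146, 145, 145, 143, 128, 85, 57, 56, 55, 55, 56]
170 [131, 154, 172, 179, 179, 180, 180, 179, 180, 178, 165, 136, 121, 115, 95, 77, 74, 73, 88, 119, 139, 146, 148, 148, 145, 134, 127, 139, 142, 133, 114, 105, 110, 122, 138, 142, 141, 143, 143, 144, 137, 103, 69, 57, 56, 55, 54, 55]
188 [149, 166, 170, 170, 170, 170, 169, 169, 169, 169, 171, 175, 178, 178, 
[... 1307 characters left out ...]
, 119, 112, 108, 114, 122, 124, 125, 125, 125, 124]
375 [126, 132, 134, 133, 134, 134, 134, 132, 124, 116, 118, 129, 142, 155, 159, 159, 158]
385 [173, 177, 179, 179, 179, 179, 178, 177, 169, 157, 160, 171, 177, 175, 173, 174, 175]
jaw
170 [161, 159, 155, 154, 140, 136, 139, 140, 139, 138, 138, 138, 139, 141, 142, 144, 142, 135, 120, 113, 120, 127, 128, 128, 128, 129, 129, 129, 129, 129]
190 [126, 126, 125, 123, 124, 134, 138, 139, 139, 138, 137, 137, 138, 140, 142, 142, 141, 134, 118, 112, 118, 123, 124, 125, 126, 126, 126, 126, 126, 126]
210 [150, 151, 152, 150, 146, 141, 138, 139, 138, 138, 136, 137, 137, 139, 140, 141, 141, 135, 121, 112, 118, 125, 127, 127, 127, 127, 127, 127, 127, 127]
```

```bash
python3 - <<'E'
from h import *
m=manip.camera_model("wrist")
for v,a,b,c in((140,386,390.8,395.7),(150,388.2,390.8,395.2),(160,387.7,390.3,395.1),(225,383.5,387.5,392.5),(235,382.6,386.7,391.5)):
    print(v,at("wrist",a,v,14,m)[:2].round(1),at("wrist",b,v,14,m)[:2].round(1),"top",at("wrist",c,v,36,m)[:2].round(1))
for u,v in((345,188.4),(365,188.9),(375,189.4)): print("line",at("wrist",u,v,14,m)[:2].round(1))
print("jaw front top",at("wrist",284,190,32,m).round(1),"bottom",at("wrist",285.5,190,14,m).round(1),"handle top",at("wrist",205,202,98,m).round(1),"foot",at("wrist",224,191,40,m).round(1))
print("bar end mid top", at("wrist",319,162,181,m).round(1))
E
```

```text
140 [ 517.8 -207.7] [ 518.2 -212.1] top [ 518.  -212.1]
150 [ 509.  -210.3] [ 509.2 -212.7] top [ 509.5 -212.2]
160 [ 499.9 -210.6] [ 500.1 -212.9] top [ 501.1 -212.8]
225 [ 440.  -211.8] [ 440.2 -215.6] top [ 445.1 -215.6]
235 [ 430.5 -211.8] [ 430.7 -215.7] top [ 436.1 -215.6]
line [ 471.5 -173.8]
line [ 472.2 -191.9]
line [ 472.4 -201. ]
jaw front top [ 469.4 -120.7   32. ] bottom [ 467.2 -120.4   14. ] handle top [467.4 -71.2  98. ] foot [467.6 -70.1  40. ]
bar end mid top [ 501.5 -149.   181. ]
```

All readings agree: the fence foot middle is at about (473,−214) with jig yaw 0.047, the jaw gap is about 93 mm and the handle is at (467.5,−71). I'll lay the bar 32 mm off the fence, which leaves room for the far finger.

>>> play_rows(steps=[0.18,0.78,0.3,0,0,0.07,0,0,1,0,0,0,0,0,1,0,0,0,0,0,1,0,0,0,0,0,0.4,0,0,0,0,0,0,0,0,0,0,0,0,0,0,0])

```text
time: 7.35
tool_pos: [443.3, -183.2, 28.2]
orientation: [-3.14, -0.072, 0.002]
force: [0.4, -0.7, 0.9]
width: 0.102
gripper_force: 30.0
```

```bash
cat >> h.py <<'E'
def st():
    s=manip.state();T=R.from_rotvec(s["orientation"]).as_matrix()
    print("t",s["time"],"pos",s["tool_pos"].round(1),"tx",T[:2,0].round(3),"F",s["force"].round(1),"w",round(s["width"],3));return s["tool_pos"],T
def go(p):
    q,T=st();print("tool delta",(T.T@(np.array(p)-q)).round(1))
E
python3 -c "
from h import *
go((443.5,-183.3,17.2))"
```

```text
t 7.35 pos [ 443.3 -183.2   28.2] tx [0.999 0.046] F [ 0.4 -0.7  0.9] w 0.102
tool delta [ 0.2  0.1 11. ]
```

>>> play_rows(steps=[0,0,0.17,0,0,0,0,0,0.1,0,0,0,0,0,0,0,0,0])

```text
time: 7.6
tool_pos: [444.3, -183.9, 18.4]
orientation: [3.14, 0.072, 0.002]
force: [0.0, 0.6, -0.3]
width: 0.102
gripper_force: 30.0
```

>>> play_rows(steps=[0,0,0,0,0,0,0,0,0,0,0,0,0,0,0,0,0,0,0,0,0,0,0,0], jaw=0.2)

```text
time: 7.93
tool_pos: [444.0, -183.7, 18.2]
orientation: [3.14, 0.071, 0.001]
force: [0.2, 0.4, -0.1]
width: 0.2
gripper_force: 0.0
```

>>> play_rows(steps=[0,0,-0.1,0,0,0,0,0,-0.4,0,0,0,0,0,-0.7,0,0,0,0,0,0,0,0,0,0,0,0,0,0,0])

```text
time: 8.35
tool_pos: [445.1, -184.6, 67.6]
orientation: [3.138, 0.071, 0.005]
force: [0.6, -0.2, -0.7]
width: 0.199
gripper_force: 0.0
```

```bash
python3 - <<'E'
from h import *
st();m=manip.camera_model("wrist");im=manip.grab_frame("wrist");cv2.imwrite("pics/w5.png",im)
print([np.round(px("wrist",p,m),1).tolist() for p in((473,-214,14),(471.5,-182,22),(443.5,-183.3,22),(511,-180,22))])
E
```

```text
t 8.35 pos [ 445.1 -184.6   67.6] tx [0.999 0.045] F [ 0.6 -0.2 -0.7] w 0.199
[[368.4, 224.0], [316.6, 226.7], [316.7, 271.3], [316.2, 159.9]]
```

View pics/w5.png

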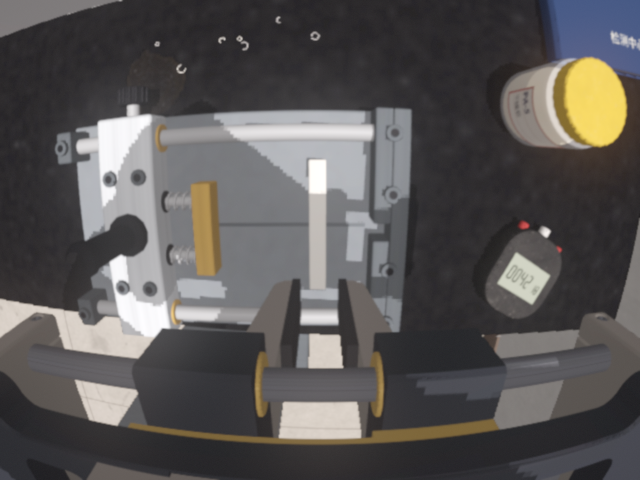

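The view shows the bar at column 317 with its far end at row 160, as predicted. Its middle lies on the scribed line at row 224, and the jaw front is at column 218. I'll shut the fingers behind the bar and push it against the fence.

```bash
python3 -c "
from h import *
go((470.1,-152,17.5))"
```

```text
t 8.4 pos [ 444.1 -183.8   66.2] tx [0.999 0.045] F [-0.9 -0.  -1.3] w 0.204
tool delta [ 27.4 -30.6  48.7]
```

>>> play_rows(steps=[0.34,-0.38,0,0,0,0,0.34,-0.38,0,0,0,0,0,0,0.6,0,0,0,0,0,0.6,0,0,0,0,0,0,0,0,0], jaw=0)

```text
time: 8.82
tool_pos: [468.8, -151.2, 15.2]
orientation: [-3.139, -0.072, 0.003]
force: [0.3, 0.7, -0.1]
width: 0.009
gripper_force: 0.0
```

>>> play_rows(steps=[0,0.3,0,0,0,0,0,0.3,0,0,0,0,0,0,0,0,0,0,0,0,0,0,0,0])

```text
time: 9.15
tool_pos: [470.5, -176.9, 17.8]
orientation: [-3.141, -0.068, 0.0]
force: [0.0, 1.6, 0.1]
width: 0.007
gripper_force: 0.0
```

```bash
python3 - <<'E'
from h import *
st();m=manip.camera_model("wrist");im=manip.grab_frame("wrist");cv2.imwrite("pics/w6.png",im)
print([np.round(px("wrist",p,m),1).tolist() for p in((473,-214,14),(512,-180,22),(512,-212,22))])
g=im.min(2)
for v in (150,160,170,180,190,200,210): print(v,g[v,290:440:3].tolist())
E
```

```text
t 9.15 pos [ 470.5 -176.9   17.8] tx [0.999 0.044] F [0.  1.6 0.1] w 0.007
[[391.4, 293.4], [329.7, 218.5], [398.7, 221.9]]
150 [76, 77, 79, 78, 77, 75, 76, 75, 72, 72, 73, 74, 74, 75, 75, 75, 77, 81, 81, 79, 80, 78, 79, 81, 81, 81, 82, 83, 83, 80, 72, 69, 68, 68, 67, 65, 64, 63, 63, 62, 62, 61, 60, 60, 62, 69, 68, 67, 65, 64]
160 [213, 213, 213, 213, 213, 213, 213, 213, 214, 215, 215, 215, 216, 216, 215, 215, 214, 214, 213, 213, 213, 213, 213, 213, 213, 210, 212, 213, 214, 215, 214, 214, 213, 211, 154, 148, 123, 91, 91, 91, 151, 169, 171, 171, 170, 167, 170, 127, 170, 172]
170 [210, 214, 214, 214, 214, 213, 213, 165, 152, 153, 154, 154, 166, 169, 170, 170, 170, 171, 193, 205, 206, 207, 206, 206, 209, 213, 213, 213, 213, 213, 213, 212, 189, 162, 151, 149, 119, 94, 94, 96, 158, 170, 172, 171, 170, 169, 171, 134, 173, 173]
180 [242, 243, 243, 243, 243, 243, 243, 243, 243, 243, 243, 243, 243, 243, 243, 244, 243, 243, 243, 243, 243, 243, 242, 242, 242, 242, 241, 241, 241, 240, 240, 240, 239, 239, 238, 237, 237, 230, 170, 104, 163, 171, 172, 171, 141, 134, 130, 139, 159, 162]
190 [191, 247, 250, 252, 252, 252, 252, 252, 252, 252, 252, 252, 252, 252, 252, 252, 252, 253, 253, 253, 253, 253, 253, 253, 254, 254, 254, 254, 254, 254, 254, 254, 254, 255, 254, 255, 255, 249, 175, 114, 167, 172, 173, 163, 135, 174, 122, 102, 101, 111]
200 [150, 152, 153, 153, 153, 153, 154, 154, 204, 213, 214, 214, 214, 214, 214, 214, 214, 214, 214, 215, 215, 215, 213, 214, 215, 215, 214, 215, 214, 213, 212, 212, 211, 162, 154, 152, 105, 99, 99, 124, 170, 173, 175, 173, 169, 153, 161, 168, 168, 169]
210 [149, 151, 150, 151, 154, 153, 154, 154, 154, 154, 154, 155, 192, 207, 208, 208, 208, 208, 209, 214, 215, 214, 213, 213, 213, 215, 215, 214, 214, 212, 212, 212, 210, 191, 160, 149, 104, 99, 99, 136, 173, 174, 175, 174, 171, 171, 147, 165, 175, 176]
```

>>> play_rows(steps=[0,0.17,0,0,0,0,0,0,0,0,0,0])

```text
time: 9.37
tool_pos: [471.1, -183.6, 18.0]
orientation: [3.14, 0.071, 0.001]
force: [-0.2, -1.1, -0.2]
width: 0.004
gripper_force: 0.0
```

>>> play_rows(steps=[0,0.05,0,0,0,0,0,0,0,0,0,0])

```text
time: 9.53
tool_pos: [471.1, -185.0, 17.9]
orientation: [3.141, 0.071, 0.0]
force: [0.7, -1.2, 0.5]
width: 0.003
gripper_force: 0.0
```

```bash
python3 - <<'E'
from h import *
st();m=manip.camera_model("wrist");im=manip.grab_frame("wrist");cv2.imwrite("pics/w6.png",im)
print([np.round(px("wrist",p,m),1).tolist() for p in((473,-214,14),(512,-180,22),(512,-212,22))])
cv2.imwrite("pics/w6c.png",cv2.resize(im[150:390,230:510],None,fx=2.5,fy=2.5))
E
```

```text
t 9.5333 pos [ 471.1 -185.    17.9] tx [0.999 0.045] F [ 0.7 -1.2  0.5] w 0.003
[[375.8, 294.0], [312.1, 218.9], [381.6, 222.3]]
```

View pics/w6c.png

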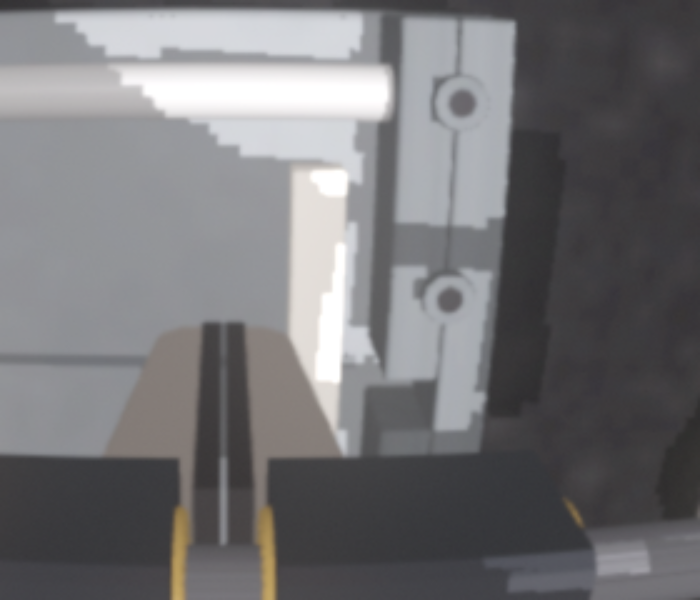

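The crop shows the shut fingers touching the bar, with its top between crop columns 290 and 346. The fence foot is at about 372, so some 5 mm remain and the bar is parallel to the fence. I'll push on gently.

>>> play_rows(steps=[0,0.1,0,0,0,0,0,0,0,0,0,0,0,0,0,0,0,0])

```text
time: 9.83
tool_pos: [471.3, -188.9, 17.9]
orientation: [3.141, 0.071, 0.0]
force: [0.5, -0.6, -0.1]
width: 0.006
gripper_force: 0.0
```

>>> play_rows(steps=[0,0.03,0,0,0,0,0,0,0,0,0,0])

```text
time: 10.0
tool_pos: [471.3, -190.1, 17.8]
orientation: [3.141, 0.071, 0.0]
force: [-0.8, -0.5, 0.1]
width: 0.007
gripper_force: 0.0
```

>>> play_rows(steps=[0,0.03,0,0,0,0,0,0,0,0,0,0])

```text
time: 10.17
tool_pos: [471.4, -191.3, 17.8]
orientation: [3.141, 0.071, 0.0]
force: [-0.1, -0.2, 0.1]
width: 0.003
gripper_force: 0.0
```

>>> play_rows(steps=[0,0.03,0,0,0,0,0,0,0,0,0,0])

```text
time: 10.33
tool_pos: [471.3, -191.7, 17.7]
orientation: [-3.139, -0.071, 0.0]
force: [0.3, 3.4, 1.1]
width: 0.006
gripper_force: 1.6
```

>>> play_rows(steps=[0,0.02,0,0,0,0,0,0,0,0,0,0])

```text
time: 10.5
tool_pos: [471.3, -191.7, 17.6]
orientation: [-3.138, -0.071, 0.001]
force: [0.1, 6.4, 2.4]
width: 0.008
gripper_force: 3.0
```

The bar is now against the fence: the force rose to 6 N with the tool stopped. I'll back off, rise and check from the hover.

>>> play_rows(steps=[0,-0.3,0,0,0,0,0,-0.3,-0.1,0,0,0,-0.3,-0.3,-1,0,0,0,-0.3,-0.1,-1,0,0,0,-0.3,0,-1,0,0,0,0,0,0,0,0,0,0,0,0,0,0,0])

```text
time: 11.08
tool_pos: [435.7, -155.9, 142.9]
orientation: [3.136, 0.072, 0.008]
force: [-0.4, 0.1, -0.3]
width: 0.005
gripper_force: 0.0
```

```bash
python3 - <<'E'
from h import *
st();m=manip.camera_model("wrist");im=manip.grab_frame("wrist");cv2.imwrite("pics/w7.png",im);np.save("w7m.npy",m["cam_to_world"])
g=im.astype(int).sum(2)//3
P=lambda x,y,z:np.round(px("wrist",(x,y,z),m),1).tolist()
print("mid",P(473,-214,14),"bar ends",P(512.5,-207,22),P(432.6,-210.8,22),"centre",P(472.6,-209,22))
u0=int(P(472.6,-209,22)[0])
v0=int(P(512.5,-207,22)[1]);v1=int(P(432.6,-210.8,22)[1])
for u in range(u0-6,u0+8,2): print(u,v0-12,g[v0-12:v0+12,u].tolist(),v1-12,g[v1-12:v1+12,u].tolist())
print("line",[(u,g[180:270,u].argmin()+180) for u in ()])
vm=int(P(473,-214,14)[1])
for u in(u0-45,u0-35,u0-25): print(u,vm-10,g[vm-10:vm+10,u].tolist())
for v in range(v0+10,v1,15): print(v,u0-16,g[v,u0-16:u0+26].tolist())
E
```

```text
t 11.0833 pos [ 435.7 -155.9  142.9] tx [0.999 0.046] F [-0.4  0.1 -0.3] w 0.005
mid [391.2, 195.9] bar ends [388.0, 147.3] [385.0, 245.7] centre [387.0, 197.3]
381 135 [182, 182, 182, 182, 182, 182, 182, 182, 182, 180, 172, 171, 185, 196, 200, 203, 204, 205, 206, 207, 208, 210, 212, 213] 233 [186, 185, 185, 186, 186, 185, 185, 185, 185, 185, 182, 171, 158, 165, 175, 180, 181, 182, 182, 181, 176, 161, 142, 130]
383 135 [181, 182, 182, 182, 182, 182, 182, 182, 183, 182, 187, 212, 239, 251, 253, 253, 253, 253, 253, 253, 253, 253, 253, 253] 233 [186, 186, 185, 186, 185, 186, 185, 186, 186, 185, 183, 174, 164, 165, 165, 164, 162, 162, 158, 154, 147, 136, 125, 123]
385 135 [181, 182, 182, 182, 182, 182, 182, 181, 181, 182, 188, 214, 241, 253, 254, 254, 254, 254, 254, 254, 254, 254, 254, 254] 233 [186, 186, 185, 186, 185, 185, 185, 186, 186, 186, 182, 168, 145, 130, 126, 125, 125, 125, 123, 123, 123, 123, 122, 122]
387 135 [159, 158, 158, 158, 156, 153, 152, 151, 157, 170, 186, 213, 241, 253, 254, 254, 254, 254, 254, 254, 254, 254, 254, 254] 233 [186, 186, 185, 185, 185, 185, 185, 186, 185
[... 1709 characters left out ...]
150, 149, 148, 146, 147, 144, 136, 131, 137, 145, 147]
202 371 [122, 122, 121, 122, 122, 122, 124, 130, 146, 168, 185, 189, 188, 188, 188, 188, 195, 220, 241, 245, 225, 181, 131, 113, 116, 129, 144, 145, 131, 117, 110, 98, 82, 74, 73, 72, 79, 101, 127, 143, 147, 146]
217 371 [122, 121, 120, 121, 121, 123, 124, 135, 155, 176, 185, 187, 187, 186, 187, 191, 205, 219, 219, 203, 166, 111, 77, 80, 103, 129, 140, 144, 144, 146, 145, 145, 144, 143, 144, 140, 129, 127, 140, 145, 145, 145]
232 371 [120, 121, 120, 120, 121, 122, 129, 146, 169, 182, 185, 186, 186, 186, 186, 185, 186, 186, 183, 168, 126, 86, 77, 93, 122, 139, 144, 145, 144, 142, 135, 127, 128, 136, 137, 130, 120, 117, 121, 132, 141, 145]
```

The bar ends are at rows 146.4 and 244.5, against 147.3 and 245.7 predicted for perfect centring. So it sits flat on the fence, within 1 mm of centre. Next is the packing piece at about (450,272), with its length at about 104°.

>>> play_rows(steps=[0.07,-0.92,0,0,0,0,0.07,-0.92,0,0,0,0,0.07,-0.92,0,0,0,0,0.07,-0.92,0,0,0,0,0.07,-0.92,0,0,0,0,0.07,-0.92,0,0,0,0,0.07,-0.92,0,0,0,0,0.07,-0.92,0,0,0,0], jaw=0.4)

```text
time: 11.8
tool_pos: [441.5, 141.9, 137.8]
orientation: [3.14, 0.072, -0.006]
force: [0.1, 0.2, -0.4]
width: 0.401
gripper_force: 0.0
```

>>> play_rows(steps=[0.07,-0.92,0,0,0,0,0.07,-0.92,0,0,0,0,0.07,-0.92,0,0,0,0,0,0,0,0,0,-1,0,0,0,0,0,-1,0,0,0,0,0,-1,0,0,0,0,0,-1,0,0,0,0,0,-1])

```text
time: 12.47
tool_pos: [445.0, 250.5, 137.3]
orientation: [3.012, 0.891, -0.007]
force: [-0.3, -0.0, -0.4]
width: 0.403
gripper_force: 0.0
```

>>> play_rows(steps=[0,0,0,0,0,-1,0,0,0,0,0,-1,0,0,0,0,0,-1,0,0,0,0,0,-1,0,0,0,0,0,-1,0,0,0,0,0,-1,0,0,0,0,0,-1,0,0,0,0,0,-1])

```text
time: 13.13
tool_pos: [445.0, 250.3, 137.4]
orientation: [-2.389, -2.037, 0.006]
force: [-0.5, -0.4, -0.0]
width: 0.402
gripper_force: 0.0
```

>>> play_rows(steps=[0,0,0,0,0,-1,0,0,0,0,0,-1,0,0,0,0,0,-1,0,0,0,0,0,-0.8,0,0,0,0,0,0,0,0,0,0,0,0])

```text
time: 13.63
tool_pos: [445.5, 250.4, 138.1]
orientation: [-1.949, -2.462, 0.004]
force: [-0.1, 0.6, -0.5]
width: 0.399
gripper_force: 0.0
```

```bash
cat > pk.py <<'E'
from h import *
q,T=st();m=manip.camera_model("wrist");im=manip.grab_frame("wrist");cv2.imwrite("pics/pk%d.png"%q[2],im)
u,v=map(int,px("wrist",(450,272,10),m));print(u,v)
b=im.astype(int);ok=((b[...,0]-b[...,2])<25)&(b.min(2)>85)
w=90;k=np.zeros_like(ok);k[max(v-w,0):v+w,u-w:u+w]=1;ok&=k
n,l,s_,c=cv2.connectedComponentsWithStats(ok.astype(np.uint8))
for i in range(1,n):
    if s_[i,4]<150: continue
    ys,xs=np.where(l==i);P=np.array([at("wrist",x,y,9.5,m)[:2] for x,y in zip(xs,ys)])
    r=cv2.minAreaRect(P.astype(np.float32));print(c[i].round(),s_[i,4],np.round(r[0],1),np.round(r[1],1),round(r[2],1),"tool",(T.T@(np.r_[r[0],3.8]-q)).round(1))
print("tool y ang",np.degrees(np.arctan2(T[1,1],T[0,1])).round(1))
E
python3 pk.py
```

```text
t 13.6333 pos [445.5 250.4 138.1] tx [-0.23   0.973] F [-0.1  0.6 -0.5] w 0.399
330 211
[251. 176.] 2744 [390.7 262.3] [ 31.  140.8] 10.9 tool [ 24.2 -50.2 134.4]
[330. 211.] 567 [449.9 272. ] [11.1 34.5] 16.4 tool [ 20.1   9.7 134.2]
[260. 292.] 357 [404.6 189.7] [27.3 18. ] 14.5 tool [-49.6 -53.4 134.5]
[378. 292.] 343 [507.  212.3] [15.2 29.8] 50.6 tool [-51.1  51.5 134.1]
tool y ang 13.3
```

>>> play_rows(steps=[0.5,0.24,0.4,0,0,-0.4,0,0,1,0,0,0,0,0,1,0,0,0,0,0,0.3,0,0,0,0,0,0,0,0,0,0,0,0,0,0,0])

```text
time: 14.18
tool_pos: [451.4, 272.1, 32.1]
orientation: [-1.896, -2.505, 0.001]
force: [0.8, 0.3, 1.0]
width: 0.4
gripper_force: 0.0
```

```bash
python3 pk.py
```

```text
t 14.1833 pos [451.4 272.1  32.1] tx [-0.271  0.962] F [0.8 0.3 1. ] w 0.4
315 281
[316. 279.] 1174 [450.5 272.4] [10.6 36.2] 15.2 tool [ 0.5 -0.7 28.3]
[247. 324.] 2015 [416.5 234.3] [20.9 62.6] 0.4 tool [-27.  -43.8  28.3]
[389. 323.] 1802 [500.4 257.2] [17.4 62.1] 30.6 tool [-27.7  43.2  28.3]
tool y ang 15.8
```

>>> play_rows(steps=[0,0,0.5,0,0,0,0,0,0.18,0,0,0,0,0,0,0,0,0])

```text
time: 14.48
tool_pos: [451.3, 272.1, 4.9]
orientation: [-1.895, -2.505, 0.001]
force: [0.3, 0.3, 0.6]
width: 0.397
gripper_force: 0.0
```

>>> play_rows(steps=[0,0,0,0,0,0,0,0,0,0,0,0,0,0,0,0,0,0,0,0,0,0,0,0,0,0,0,0,0,0,0,0,0,0,0,0], jaw=0)

```text
time: 14.98
tool_pos: [451.9, 272.4, 5.3]
orientation: [1.895, 2.505, 0.001]
force: [-1.4, -0.3, 5.7]
width: 0.107
gripper_force: 30.0
```

>>> play_rows(steps=[0,0,-0.4,0,0,0,0,0,-1,0,0,0,0,0,-1,0,0,0,0,0,-1,0,0,0,0,0,0,0,0,0,0,0,0,0,0,0])

```text
time: 15.48
tool_pos: [453.4, 272.9, 143.5]
orientation: [1.893, 2.503, 0.008]
force: [-0.3, -0.0, -1.0]
width: 0.105
gripper_force: 30.0
```

```bash
python3 - <<'E'
from h import *
q,T=st();m=manip.camera_model("wrist");im=manip.grab_frame("wrist")
u,v=map(int,px("wrist",q+T@[0,0,-4],m));print(u,v)
g=im.astype(int)
# packing edges along tool x at pad column
for t in range(-22,24,2):
    a,b=px("wrist",q+T@[t,0,-5],m);print(t,int(a),int(b),im[int(b),int(a)].tolist())
c=im[v-60:v+50,u-60:u+60]
cv2.imwrite("pics/pkc.png",cv2.resize(c,None,fx=4,fy=4))
E
```

```text
t 15.4833 pos [453.4 272.9 143.5] tx [-0.272  0.962] F [-0.3 -0.  -1. ] w 0.105
317 300
-22 317 340 [195, 145, 115]
-20 317 337 [191, 142, 111]
-18 317 333 [184, 142, 119]
-16 317 330 [148, 148, 154]
-14 317 326 [148, 148, 154]
-12 317 323 [146, 147, 152]
-10 317 319 [143, 143, 149]
-8 317 316 [145, 145, 151]
-6 317 312 [148, 149, 155]
-4 317 308 [152, 153, 159]
-2 317 305 [154, 154, 160]
0 317 301 [150, 150, 156]
2 317 297 [151, 151, 157]
4 317 293 [146, 145, 151]
6 317 290 [144, 144, 149]
8 317 286 [146, 146, 151]
10 317 282 [149, 148, 154]
12 317 278 [151, 150, 156]
14 317 274 [158, 158, 163]
16 317 270 [157, 157, 162]
18 317 266 [130, 128, 133]
20 317 262 [191, 142, 112]
22 317 258 [187, 138, 108]
```

The packing piece is held centred. I'll carry it to the jig and turn 103°.

>>> play_rows(steps=[-0.9,-0.22,0,0,0,0,-0.9,-0.22,0,0,0,0,-0.9,-0.22,0,0,0,0,-0.9,-0.22,0,0,0,0,-0.9,-0.22,0,0,0,0,-0.9,-0.22,0,0,0,0,-0.9,-0.22,0,0,0,0,-0.9,-0.22,0,0,0,0])

```text
time: 16.2
tool_pos: [460.1, -25.3, 138.2]
orientation: [-1.892, -2.502, 0.002]
force: [-0.1, 0.0, -0.0]
width: 0.106
gripper_force: 30.0
```

>>> play_rows(steps=[-0.9,-0.22,0,0,0,0,-0.9,-0.22,0,0,0,0,-0.9,-0.22,0,0,0,0,-0.9,-0.22,0,0,0,0,0,0,0,0,0,1,0,0,0,0,0,1,0,0,0,0,0,1,0,0,0,0,0,1])

```text
time: 16.87
tool_pos: [465.8, -171.6, 137.8]
orientation: [-2.377, -2.047, 0.002]
force: [0.3, -0.2, -0.6]
width: 0.108
gripper_force: 30.0
```

>>> play_rows(steps=[0,0,0,0,0,1,0,0,0,0,0,1,0,0,0,0,0,1,0,0,0,0,0,1,0,0,0,0,0,1,0,0,0,0,0,1,0,0,0,0,0,1,0,0,0,0,0,1])

```text
time: 17.53
tool_pos: [465.8, -171.2, 137.9]
orientation: [-3.004, -0.904, 0.005]
force: [0.2, -0.4, -0.1]
width: 0.105
gripper_force: 30.0
```

>>> play_rows(steps=[0,0,0,0,0,1,0,0,0,0,0,1,0,0,0,0,0,1,0,0,0,0,0,1,0,0,0,0,0,1,0,0,0,0,0,0.2,0,0,0,0,0,0,0,0,0,0,0,0])

```text
time: 18.2
tool_pos: [466.7, -171.8, 139.3]
orientation: [-3.139, -0.075, 0.003]
force: [-0.4, -0.4, -0.3]
width: 0.106
gripper_force: 30.0
```

```bash
python3 -c "
from h import *
go((471,-172,17.5))"
```

```text
t 18.2 pos [ 466.7 -171.8  139.3] tx [0.999 0.048] F [-0.4 -0.4 -0.3] w 0.106
tool delta [  4.6   0.6 121.8]
```

>>> play_rows(steps=[0.11,0.01,0.4,0,0,0,0,0,1,0,0,0,0,0,1,0,0,0,0,0,0.4,0,0,0,0,0,0,0,0,0,0,0,0.2,0,0,0,0,0,0,0,0,0])

```text
time: 18.78
tool_pos: [472.1, -172.7, 20.7]
orientation: [3.14, 0.072, 0.001]
force: [-0.4, 0.3, 0.6]
width: 0.105
gripper_force: 30.0
```

```bash
python3 -c "
from h import *
go((471,-172,17.5))"
```

```text
t 18.7833 pos [ 472.1 -172.7   20.7] tx [0.999 0.046] F [-0.4  0.3  0.6] w 0.105
tool delta [-1.1 -0.8  3.2]
```

>>> play_rows(steps=[-0.03,0,0.05,0,0,0,0,0,0.03,0,0,0,0,0,0,0,0,0])

```text
time: 19.03
tool_pos: [471.3, -173.0, 18.3]
orientation: [3.14, 0.072, 0.002]
force: [-0.4, 0.7, -0.3]
width: 0.109
gripper_force: 30.0
```

>>> play_rows(steps=[0,0,0,0,0,0,0,0,0,0,0,0,0,0,0,0,0,0,0,0,0,0,0,0], jaw=0.2)

```text
time: 19.37
tool_pos: [470.8, -172.6, 17.6]
orientation: [3.141, 0.071, 0.001]
force: [0.1, -0.1, -0.1]
width: 0.2
gripper_force: 0.0
```

>>> play_rows(steps=[0,0,-0.1,0,0,0,0,0,-0.4,0,0,0,0,0,-0.5,0,0,0,0,0,0,0,0,0,0,0,0,0,0,0])

```text
time: 19.78
tool_pos: [471.6, -173.2, 58.4]
orientation: [3.139, 0.071, 0.004]
force: [-0.6, -0.6, -0.1]
width: 0.204
gripper_force: 0.0
```

>>> play_rows(steps=[0,-0.55,0,0,0,0,0,0,0,0,0,0,0,0,0.5,0,0,0,0,0,0.4,0,0,0,0,0,0,0,0,0,0,0,0,0,0,0], jaw=0)

```text
time: 20.28
tool_pos: [468.3, -150.0, 20.0]
orientation: [-3.139, -0.071, 0.005]
force: [0.8, 0.1, 0.2]
width: 0.004
gripper_force: 0.0
```

```bash
python3 -c "
from h import *
go((471.2,-182,17.5))
im=manip.grab_frame('wrist');cv2.imwrite('pics/w8.png',im[150:400,160:500].repeat(2,0).repeat(2,1))"
```

```text
t 20.2833 pos [ 468.3 -150.    20. ] tx [0.999 0.046] F [0.8 0.1 0.2] w 0.004
tool delta [ 1.4 32.1  2.5]
```

View pics/w8.png

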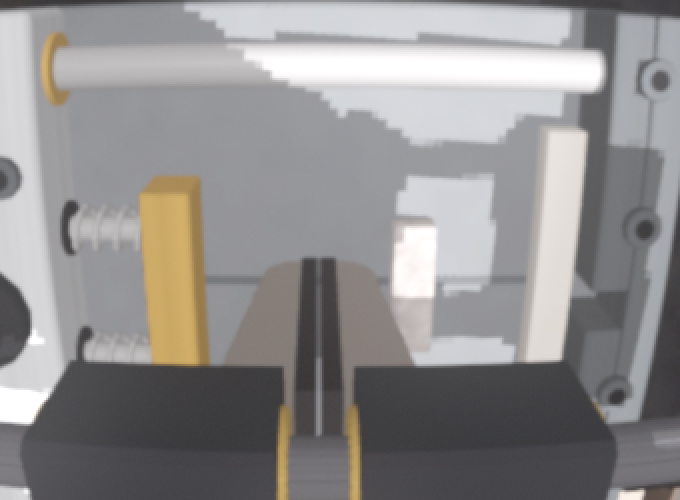

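The view shows the packing piece at (415,285) on the bed, parallel to the bar and astride the scribed line. The shut fingers are clear behind it. I'll push it up to the bar.

>>> play_rows(steps=[0.03,0.2,0.04,0,0,0,0,0.2,0,0,0,0,0,0.15,0,0,0,0,0,0.1,0,0,0,0,0,0.05,0,0,0,0,0,0,0,0,0,0,0,0,0,0,0,0])

```text
time: 20.92
tool_pos: [472.1, -178.6, 19.9]
orientation: [3.141, 0.071, 0.0]
force: [0.5, 0.3, 0.1]
width: 0.001
gripper_force: 0.0
```

>>> play_rows(steps=[0,0.03,0,0,0,0,0,0,0,0,0,0])

```text
time: 21.08
tool_pos: [472.0, -179.5, 19.7]
orientation: [-3.141, -0.072, 0.0]
force: [0.4, 0.0, 0.6]
width: 0.002
gripper_force: 0.1
```

>>> play_rows(steps=[0,0.02,0,0,0,0,0,0,0,0,0,0])

```text
time: 21.25
tool_pos: [472.1, -180.4, 19.7]
orientation: [-3.141, -0.072, 0.0]
force: [-1.2, 0.4, 0.3]
width: 0.004
gripper_force: 0.1
```

>>> play_rows(steps=[0,0.03,0,0,0,0,0,0,0,0,0,0])

```text
time: 21.42
tool_pos: [472.3, -181.8, 19.8]
orientation: [3.141, 0.071, 0.0]
force: [-0.6, 0.4, -0.1]
width: 0.005
gripper_force: 0.0
```

>>> play_rows(steps=[0,0.02,0,0,0,0,0,0,0,0,0,0])

```text
time: 21.58
tool_pos: [472.2, -182.5, 19.8]
orientation: [-3.141, -0.071, 0.0]
force: [0.4, 0.4, -1.2]
width: 0.001
gripper_force: 0.2
```

>>> play_rows(steps=[0,0.02,0,0,0,0,0,0,0,0,0,0])

```text
time: 21.75
tool_pos: [472.2, -182.7, 19.7]
orientation: [-3.14, -0.071, 0.0]
force: [-0.7, 2.1, 1.1]
width: 0.004
gripper_force: 1.3
```

The packing piece is now against the bar. I'll back off, rise, check the stack numerically and locate the handle.

>>> play_rows(steps=[0,-0.3,0,0,0,0,0,-0.2,-0.2,0,0,0,-0.3,-0.3,-1,0,0,0,-0.3,-0.3,-1,0,0,0,-0.2,0,-1,0,0,0,0,0,0,0,0,0,0,0,0,0,0,0], jaw=0.6)

```text
time: 22.33
tool_pos: [441.0, -142.1, 147.9]
orientation: [3.136, 0.072, 0.009]
force: [-0.6, 0.3, -1.2]
width: 0.488
gripper_force: 0.0
```

```bash
python3 - <<'E'
from h import *
go((467.2,-71,53));m=manip.camera_model("wrist");im=manip.grab_frame("wrist");cv2.imwrite("pics/w9.png",im)
g=im.astype(int).sum(2)//3
F=np.array([473,-214.,0]);X=np.array([.999,.047,0]);Y=np.array([-.047,.999,0])
def prof(name,a,b,n):  # sample along jig coords
    pts=[px("wrist",F+X*(a[0]+(b[0]-a[0])*t)+Y*(a[1]+(b[1]-a[1])*t)+[0,0,a[2]],m) for t in np.linspace(0,1,n)]
    P=np.array(pts,np.float32);print(name,cv2.remap(g.astype(np.float32),P[None,:,0].copy(),P[None,:,1].copy(),1)[0].astype(int).tolist())
prof("bar x -46..-34",(-46,5,22),(-34,5,22),13);prof("bar x 34..46",(34,5,22),(46,5,22),13)
for x in(-30,-22,-12,0,12,22,30): prof("y -4..26 at x=%d"%x,(x,-4,22),(x,26,22),31)
prof("pack x -24..24 y15",(-24,15,22),(24,15,22),49)
# handle: dark blob on carriage
d=(im.max(2)<45).astype(np.uint8);n,l,s_,c=cv2.connectedComponentsWithStats(d)
u,v=px("wrist",(467,-71,40),m);print("pred foot",u,v,"top",px("wrist",(467,-71,98),m))
for i in range(1,n):
    if s_[i,4]>80 and abs(c[i][0]-u)<60 and abs(c[i][1]-v)<60: print(s_[i],c[i].round(1),at("wrist",*c[i],70,m).round(1))
E
```

```text
t 22.3333 pos [ 441.  -142.1  147.9] tx [0.999 0.046] F [-0.6  0.3 -1.2] w 0.488
tool delta [ 28.9 -70.2  94.8]
bar x -46..-34 [126, 126, 126, 127, 127, 131, 160, 217, 248, 253, 253, 253, 253]
bar x 34..46 [254, 254, 254, 254, 254, 253, 241, 199, 161, 143, 129, 126, 127]
y -4..26 at x=-30 [137, 114, 89, 82, 102, 151, 195, 231, 250, 253, 253, 253, 253, 251, 241, 202, 150, 138, 158, 176, 180, 180, 180, 180, 178, 170, 148, 128, 124, 124, 124]
y -4..26 at x=-22 [139, 116, 90, 83, 103, 155, 207, 243, 253, 254, 253, 253, 253, 252, 241, 201, 153, 147, 171, 180, 181, 181, 179, 169, 149, 136, 128, 123, 122, 122, 123]
y -4..26 at x=-12 [137, 114, 90, 83, 105, 170, 222, 248, 253, 254, 254, 253, 253, 251, 244, 229, 228, 229, 229, 225, 221, 216, 191, 163, 149, 139, 125, 122, 123, 124, 124]
y -4..26 at x=0 [130, 153, 173, 180, 198, 230, 249, 253, 254, 254, 254, 254, 254, 253, 247, 230, 224, 220, 220, 222, 221, 207, 178, 157, 149, 140, 128, 118, 113, 113, 113]
y -4..26 at x=12 [138, 114, 90, 88, 116, 162, 197, 228, 249, 253, 254, 254, 254, 253, 244, 231, 227, 226, 224, 220, 211, 190, 164, 158, 155, 144, 132, 126, 124, 124, 124]
y -4..26 at x=22 [136, 111, 86, 84, 113, 164, 211, 245, 254, 254, 254, 254, 254, 253, 238, 194, 150, 149, 171, 180, 182, 182, 182, 182, 178, 161, 135, 125, 125, 125, 125]
y -4..26 at x=30 [135, 109, 86, 82, 112, 176, 224, 249, 253, 254, 254, 254, 254, 253, 239, 194, 154, 160, 178, 183, 183, 183, 183, 182, 182, 182, 181, 181, 181, 181, 181]
pack x -24..24 y15 [179, 180, 180, 180, 180, 180, 181, 191, 211, 221, 223, 225, 225, 224, 224, 222, 223, 224, 227, 227, 226, 225, 223, 222, 222, 222, 222, 221, 220, 219, 217, 215, 216, 217, 218, 219, 220, 221, 221, 223, 223, 204, 172, 171, 178, 179, 180, 180, 181]
pred foot 228.0504389283381 206.6111906656976 top (np.float64(206.60437194653503), np.float64(221.593395868227))
```

The stack is flush. The bar spans −39.5 to +41 mm about the slot, and the packing piece spans −16 to +17 mm, touching the bar. I'll go to the handle and grip it.

>>> play_rows(steps=[0.36,-0.88,0,0,0,0,0.36,-0.88,0,0,0,0,0,0,0,0,0,0,0,0,0,0,0,0])

```text
time: 22.72
tool_pos: [464.0, -68.2, 142.8]
orientation: [-3.14, -0.077, 0.005]
force: [-0.6, -0.1, 0.1]
width: 0.6
gripper_force: 0.0
```

```bash
python3 - <<'E'
from h import *
go((467.2,-71,53));m=manip.camera_model("wrist");im=manip.grab_frame("wrist")
g=im.astype(int).sum(2)//3
for z in(98,75,55):
  u,v=px("wrist",(467.3,-71,z),m);print(z,round(u),round(v),round(u)-40,g[round(v),round(u)-40:round(u)+41:2].tolist())
E
```

```text
t 22.7167 pos [464.  -68.2 142.8] tx [0.999 0.049] F [-0.6 -0.1  0.1] w 0.6
tool delta [ 3.4  3.1 89.7]
98 324 264 284 [188, 187, 186, 187, 187, 163, 135, 208, 249, 255, 255, 254, 204, 92, 145, 237, 252, 254, 255, 255, 255, 254, 254, 255, 229, 105, 130, 242, 255, 255, 255, 211, 186, 188, 187, 187, 186, 186, 185, 186, 187]
75 324 253 284 [188, 189, 190, 189, 188, 170, 131, 207, 248, 254, 255, 255, 249, 185, 78, 76, 76, 78, 77, 77, 78, 78, 80, 78, 79, 91, 168, 188, 189, 189, 188, 164, 154, 189, 185, 173, 183, 189, 178, 182, 192]
55 323 245 283 [128, 128, 131, 151, 184, 187, 146, 142, 176, 184, 184, 164, 84, 71, 71, 70, 72, 71, 71, 73, 73, 74, 72, 74, 74, 74, 75, 84, 161, 187, 188, 182, 162, 174, 179, 163, 148, 178, 157, 170, 183]
```

```bash
python3 - <<'E'
from h import *
m=manip.camera_model("wrist");im=manip.grab_frame("wrist");cv2.imwrite("pics/w10.png",im)
g=im.astype(int).sum(2)//3
print([(v,int(g[v,322])) for v in range(180,300,3)])
for v in range(200,262,6):
  r=np.where(g[v,300:346]<100)[0]+300
  print(v,(r.min(),r.max()) if len(r) else None)
print([np.round(px("wrist",(467.3,-71,z),m)).tolist() for z in(40,50,86,98)])
E
```

```text
[(180, 186), (183, 187), (186, 186), (189, 186), (192, 186), (195, 185), (198, 186), (201, 185), (204, 186), (207, 185), (210, 186), (213, 185), (216, 184), (219, 185), (222, 181), (225, 89), (228, 71), (231, 71), (234, 69), (237, 71), (240, 72), (243, 72), (246, 73), (249, 76), (252, 78), (255, 79), (258, 232), (261, 255), (264, 255), (267, 255), (270, 255), (273, 220), (276, 205), (279, 255), (282, 255), (285, 255), (288, 255), (291, 255), (294, 255), (297, 255)]
200 (np.int64(306), np.int64(335))
206 None
212 None
218 None
224 None
230 (np.int64(309), np.int64(332))
236 (np.int64(305), np.int64(335))
242 (np.int64(305), np.int64(336))
248 (np.int64(306), np.int64(334))
254 (np.int64(310), np.int64(332))
260 (np.int64(308), np.int64(334))
[[322.0, 240.0], [322.0, 243.0], [322.0, 258.0], [322.0, 264.0]]
```

>>> play_rows(steps=[0.08,0.07,0.3,0,0,0,0,0,0.8,0,0,0,0,0,0.8,0,0,0,0,0,0.3,0,0,0,0,0,0,0,0,0,0,0,0,0,0,0])

```text
time: 23.32
tool_pos: [467.4, -73.5, 55.9]
orientation: [-3.14, -0.069, 0.003]
force: [1.1, 0.3, 0.5]
width: 0.599
gripper_force: 0.0
```

>>> play_rows(steps=[0,0,0,0,0,0,0,0,0,0,0,0,0,0,0,0,0,0,0,0,0,0,0,0,0,0,0,0,0,0,0,0,0,0,0,0], jaw=0)

```text
time: 23.82
tool_pos: [468.6, -72.6, 56.9]
orientation: [-3.141, -0.071, -0.001]
force: [1.2, 1.5, -0.5]
width: 0.192
gripper_force: 0.5
```

```bash
python3 -c "
from h import *
q,T=st();print((np.array([473,-214])-q[:2]).round(1))"
```

```text
t 23.8167 pos [468.6 -72.6  56.9] tx [0.999 0.045] F [ 1.2  1.5 -0.5] w 0.192
[   4.4 -141.4]
```

>>> play_rows(steps=[0,0,0,0,0,0,0,0,0,0,0,0,0,0.1,0,0,0,0,0,0.2,0,0,0,0,0,0.3,0,0,0,0,0,0.3,0,0,0,0,0,0.2,0,0,0,0,0,0,0,0,0,0])

```text
time: 24.48
tool_pos: [470.5, -119.0, 56.8]
orientation: [3.139, 0.069, 0.001]
force: [-1.0, -1.1, 6.0]
width: 0.168
gripper_force: 30.0
```

>>> play_rows(steps=[0,0.2,0,0,0,0,0,0.1,0,0,0,0,0,0.05,0,0,0,0,0,0,0,0,0,0,0,0,0,0,0,0])

```text
time: 24.9
tool_pos: [471.1, -131.4, 56.9]
orientation: [3.14, 0.071, 0.0]
force: [-1.3, -1.0, 5.2]
width: 0.173
gripper_force: 30.0
```

```bash
cat > jw.py <<'E'
from h import *
import sys
q,T=st();s=manip.state();print("grip",s["gripper_force"],s["moment"].round(2));m=manip.camera_model("wrist");im=manip.grab_frame("wrist");cv2.imwrite("pics/j%d.png"%(-q[1]*10),im)
g=im.astype(np.float32)
F=np.array([473,-214.,0]);X=np.array([.999,.047,0]);Y=np.array([-.047,.999,0])
for x in(-24,22,25):
    P=np.array([px("wrist",F+X*x+Y*y+[0,0,32],m) for y in range(8,60,1)],np.float32)
    print(x,["%d/%d/%d"%tuple(c) for c in cv2.remap(g,P[None,:,0].copy(),P[None,:,1].copy(),1)[0]])
E
python3 jw.py
```

```text
t 24.9 pos [ 471.1 -131.4   56.9] tx [0.999 0.045] F [-1.3 -1.   5.2] w 0.173
grip 30.002489984035492 [-0.08  0.35  0.  ]
-24 ['255/255/255', '255/255/255', '255/255/255', '255/255/255', '255/255/255', '251/255/255', '202/207/212', '148/153/158', '140/143/148', '143/142/143', '180/176/175', '193/189/188', '193/189/188', '193/189/188', '193/189/188', '193/189/188', '192/188/187', '192/188/187', '192/188/187', '192/188/187', '192/188/187', '193/188/188', '193/189/188', '190/189/191', '166/198/220', '142/218/251', '141/224/255', '140/223/255', '137/221/255', '136/219/254', '135/218/253', '135/218/254', '137/221/255', '138/221/255', '136/220/255', '125/205/241', '96/151/183', '100/118/134', '108/114/122', '108/113/122', '108/113/122', '108/112/121', '108/112/121', '108/113/121', '108/113/121', '108/113/121', '108/113/121', '109/113/121', '109/113/121', '108/113/121', '108/112/120', '108/113/121']
22 ['255/255/255', '255/255/255', '255/255/255', '255/255/255', '255/255/255', '255/255/255', '183/187/193', '151/155/161', '147/150/156', '144/147/152', '144/146/152', '145/147/152', '143/145/1
[... 668 characters left out ...]
47/249/252', '187/192/198', '151/155/161', '142/143/147', '156/154/154', '191/186/186', '175/170/170', '140/137/139', '137/134/135', '137/134/135', '137/134/135', '136/134/135', '136/135/135', '136/135/135', '136/135/135', '136/135/135', '136/134/135', '136/133/135', '135/134/137', '116/149/173', '103/158/190', '103/159/191', '102/159/190', '102/156/188', '100/154/186', '99/154/185', '100/155/185', '101/156/187', '104/161/193', '125/198/232', '130/205/238', '93/136/163', '108/128/143', '110/126/139', '126/131/136', '138/135/135', '146/143/144', '164/163/163', '167/163/163', '150/147/146', '139/136/135', '146/143/144', '152/151/153', '141/138/139', '141/138/138', '145/142/141', '151/148/149']
```

>>> play_rows(steps=[0,0.12,-0.02,0,0,0,0,0.1,0,0,0,0,0,0,0,0,0,0,0,0,0,0,0,0])

```text
time: 25.28
tool_pos: [471.3, -139.9, 56.9]
orientation: [3.14, 0.07, 0.0]
force: [2.9, -1.0, -4.0]
width: 0.169
gripper_force: 30.0
```

>>> play_rows(steps=[0,0.06,0,0,0,0,0,0.05,0,0,0,0,0,0,0,0,0,0,0,0,0,0,0,0])

```text
time: 25.62
tool_pos: [471.5, -143.7, 56.9]
orientation: [-3.14, -0.071, -0.0]
force: [4.0, 1.8, -4.7]
width: 0.17
gripper_force: 30.0
```

```bash
python3 jw.py
```

```text
t 25.6167 pos [ 471.5 -143.7   56.9] tx [0.999 0.045] F [ 4.   1.8 -4.7] w 0.17
grip 29.99875098466873 [ 0.16 -0.64 -0.03]
-24 ['255/255/255', '255/255/255', '255/255/255', '255/255/255', '255/255/255', '232/237/243', '161/166/172', '145/147/153', '143/141/143', '178/175/175', '198/194/193', '199/195/194', '196/196/198', '173/208/231', '148/226/254', '147/231/255', '146/230/255', '143/227/255', '142/225/255', '141/224/255', '141/225/255', '143/227/255', '144/228/255', '142/227/255', '131/207/242', '111/145/169', '112/119/130', '114/119/129', '114/119/129', '114/119/128', '114/119/129', '114/119/129', '114/120/129', '114/119/128', '114/119/128', '114/118/127', '114/119/127', '114/119/128', '114/118/127', '114/119/128', '115/119/128', '114/119/128', '114/118/127', '112/117/125', '87/89/96', '69/69/74', '68/68/73', '68/68/73', '68/68/73', '68/68/72', '68/68/72', '66/66/70']
22 ['203/208/213', '203/208/214', '205/210/215', '206/211/216', '203/208/213', '179/184/189', '154/158/164', '147/149/155', '146/148/153', '147/148/153', '148/148/154', '146/148/153', '141/147/156', '114/154/179', '1
[... 650 characters left out ...]
9/183/189', '154/158/163', '144/144/147', '139/136/137', '139/136/136', '139/136/136', '139/136/137', '137/137/141', '114/156/182', '104/163/196', '104/164/196', '104/163/195', '104/161/194', '103/160/192', '102/159/190', '103/160/192', '107/167/199', '139/217/246', '152/234/255', '131/205/239', '96/136/163', '114/134/150', '117/132/145', '134/136/140', '142/139/140', '145/142/144', '157/155/157', '146/143/144', '146/142/142', '145/142/141', '156/153/154', '159/157/158', '146/143/143', '146/143/142', '148/144/143', '164/162/163', '161/159/161', '153/149/149', '180/177/177', '199/197/198', '205/203/205', '205/203/204', '205/203/204', '206/205/205', '206/204/205', '205/203/204', '204/203/203']
```

>>> play_rows(steps=[0.01,0.05,0.01,0,0,0,0,0,0,0,0,0,0,0,0,0,0,0])

```text
time: 25.92
tool_pos: [471.6, -145.4, 56.9]
orientation: [-3.14, -0.071, 0.002]
force: [0.6, 3.7, -0.1]
width: 0.173
gripper_force: 30.0
```

>>> play_rows(steps=[0,0.03,0,0,0,0,0,0,0,0,0,0,0,0,0,0,0,0])

```text
time: 26.17
tool_pos: [471.6, -146.4, 56.9]
orientation: [-3.139, -0.071, 0.002]
force: [0.3, 4.6, 1.0]
width: 0.173
gripper_force: 30.0
```

>>> play_rows(steps=[0,0,0,0,0,0])

```text
time: 26.25
tool_pos: [471.6, -146.3, 56.9]
orientation: [-3.139, -0.071, 0.002]
force: [0.5, 5.1, 0.5]
width: 0.171
gripper_force: 30.0
```

>>> play_rows(steps=[0,0,0,0,0,0])

```text
time: 26.33
tool_pos: [471.6, -146.3, 56.9]
orientation: [-3.139, -0.071, 0.002]
force: [-0.1, 5.1, 1.9]
width: 0.171
gripper_force: 30.0
```

>>> play_rows(steps=[0,0.05,0,0,0,0,0,0,0,0,0,0,0,0,0,0,0,0,0,0,0,0,0,0,0,0,0,0,0,0,0,0,0,0,0,0])

```text
time: 26.83
tool_pos: [471.7, -147.9, 56.9]
orientation: [-3.139, -0.071, 0.002]
force: [0.6, 7.5, 1.5]
width: 0.169
gripper_force: 30.0
```

```bash
python3 - <<'E'
from h import *
st();m=manip.camera_model("wrist");im=manip.grab_frame("wrist");cv2.imwrite("pics/fin.png",im)
F=np.array([473,-214.,0]);X=np.array([.999,.047,0]);Y=np.array([-.047,.999,0]);g=im.astype(np.float32)
def prof(x,a,b,z,stp=1):
    P=np.array([px("wrist",F+X*x+Y*y+[0,0,z],m) for y in np.arange(a,b,stp)],np.float32)
    print(x,z,["%d:%d/%d/%d"%(y,*c) for y,c in zip(np.arange(a,b,stp),cv2.remap(g,P[None,:,0].copy(),P[None,:,1].copy(),1)[0])])
for x in(22,-24): prof(x,14,46,32)
# green / red pixels behind the carriage, in all cameras
for n in("wrist","scene","side"):
    i=im if n=="wrist" else manip.grab_frame(n)
    if n!="wrist": cv2.imwrite(f"pics/fin_{n}.png",i)
    h=cv2.cvtColor(i,cv2.COLOR_BGR2HSV)
    for nm,k in(("green",(h[...,0]>40)&(h[...,0]<85)&(h[...,1]>80)&(h[...,2]>50)),("red",((h[...,0]<6)|(h[...,0]>174))&(h[...,1]>120)&(h[...,2]>60))):
        c,l,s_,ce=cv2.connectedComponentsWithStats(k.astype(np.uint8))
        print(n,nm,[(ce[j].round().tolist(),int(s_[j,4])) for j in range(1,c) if s_[j,4]>2][:12])
    print(n,"pins expected near",[np.round(px(n,F+X*x+Y*85+[0,0,26],m if n=="wrist" else None)).tolist() for x in(-18,0,18)])
E
```

```text
t 26.8333 pos [ 471.7 -147.9   56.9] tx [0.999 0.045] F [0.6 7.5 1.5] w 0.169
22 32 ['14:144/149/156', '15:140/142/149', '16:141/143/150', '17:141/144/151', '18:141/143/150', '19:140/143/150', '20:136/143/153', '21:112/153/180', '22:99/159/191', '23:100/159/192', '24:114/184/219', '25:141/223/254', '26:143/225/255', '27:143/225/255', '28:143/226/255', '29:146/229/255', '30:146/229/255', '31:146/228/254', '32:124/196/231', '33:146/166/182', '34:194/195/199', '35:157/160/165', '36:157/158/162', '37:171/171/175', '38:190/189/192', '39:202/202/205', '40:173/172/175', '41:176/175/179', '42:177/177/180', '43:199/198/202', '44:203/202/205', '45:162/162/165']
-24 32 ['14:149/154/161', '15:136/137/141', '16:158/155/156', '17:185/182/182', '18:192/188/187', '19:192/188/188', '20:187/187/190', '21:157/195/219', '22:139/218/252', '23:140/224/255', '24:139/223/255', '25:137/221/255', '26:136/219/254', '27:134/217/253', '28:130/206/240', '29:116/158/186', '30:108/118/130', '31:108/114/124', '32:109/114/124', '33:109/114/124', '34:108/113/123', '35:108/114/123', '36:109/114/124', '37:109/113/123', '38:109/114/123', '39:108/114/123', '40:109/114/123', '41:109/114/123', '42:109/114/123', '43:109/113/123', '44:109/113/123', '45:109/114/122']
wrist green [([282.0, 250.0], 19)]
wrist red [([565.0, 267.0], 69), ([595.0, 287.0], 12)]
wrist pins expected near [[287.0, 308.0], [287.0, 280.0], [286.0, 250.0]]
scene green []
scene red [([368.0, 171.0], 9)]
scene pins expected near [[353.0, 216.0], [346.0, 214.0], [340.0, 212.0]]
side green [([32.0, 461.0], 160)]
side red [([323.0, 162.0], 11), ([323.0, 168.0], 4), ([380.0, 202.0], 4)]
side pins expected near [[361.0, 234.0], [354.0, 233.0], [348.0, 231.0]]
```

The wrist picture shows green at the pin (282,250) and no red near the carriage. I'll add a touch more push and hold steady.

>>> play_rows(steps=[0,0.01,0.003,0,0,0,0,0,0,0,0,0,0,0,0,0,0,0,0,0,0,0,0,0,0,0,0,0,0,0,0,0,0,0,0,0,0,0,0,0,0,0,0,0,0,0,0,0])

```text
time: 27.65
tool_pos: [471.7, -148.0, 56.9]
orientation: [-3.138, -0.071, 0.002]
force: [0.1, 8.5, 2.3]
width: 0.17
gripper_force: 30.0
```

>>> play_rows(steps=[0,0,0,0,0,0,0,0,0,0,0,0,0,0,0,0,0,0,0,0,0,0,0,0,0,0,0,0,0,0,0,0,0,0,0,0,0,0,0,0,0,0,0,0,0,0,0,0])

```text
time: 28.32
tool_pos: [471.7, -148.0, 56.9]
orientation: [-3.138, -0.071, 0.002]
force: [0.4, 7.8, 3.2]
width: 0.167
gripper_force: 30.0
```

>>> play_rows(steps=[0,0,0,0,0,0,0,0,0,0,0,0,0,0,0,0,0,0,0,0,0,0,0,0,0,0,0,0,0,0,0,0,0,0,0,0,0,0,0,0,0,0,0,0,0,0,0,0])

```text
time: 28.98
tool_pos: [471.7, -148.0, 56.9]
orientation: [-3.138, -0.071, 0.002]
force: [-0.1, 8.4, 3.7]
width: 0.167
gripper_force: 30.0
```

>>> play_rows(steps=[0,0,0,0,0,0,0,0,0,0,0,0,0,0,0,0,0,0,0,0,0,0,0,0,0,0,0,0,0,0,0,0,0,0,0,0,0,0,0,0,0,0,0,0,0,0,0,0])

```text
time: 29.65
tool_pos: [471.7, -148.0, 56.9]
orientation: [-3.138, -0.071, 0.002]
force: [-0.4, 8.4, 3.9]
width: 0.169
gripper_force: 30.0
```

>>> play_rows(steps=[0,0,0,0,0,0,0,0,0,0,0,0,0,0,0,0,0,0,0,0,0,0,0,0,0,0,0,0,0,0,0,0,0,0,0,0,0,0,0,0,0,0,0,0,0,0,0,0])

```text
time: 30.32
tool_pos: [471.7, -148.0, 56.9]
orientation: [-3.138, -0.071, 0.002]
force: [-0.0, 8.2, 3.9]
width: 0.169
gripper_force: 30.0
```

>>> play_rows(steps=[0,0,0,0,0,0,0,0,0,0,0,0,0,0,0,0,0,0,0,0,0,0,0,0,0,0,0,0,0,0,0,0,0,0,0,0,0,0,0,0,0,0,0,0,0,0,0,0])

```text
time: 30.98
tool_pos: [471.7, -148.0, 56.9]
orientation: [-3.138, -0.071, 0.002]
force: [0.0, 9.1, 3.3]
width: 0.173
gripper_force: 30.0
```

```bash
python3 - <<'E'
from h import *
st();m=manip.camera_model("wrist");im=manip.grab_frame("wrist");cv2.imwrite("pics/fin2.png",im)
for v in(248,250,252): print(v,[(u,*im[v,u].tolist()) for u in range(270,296)])
F=np.array([473,-214.,0]);X=np.array([.999,.047,0]);Y=np.array([-.047,.999,0]);g=im.astype(int).sum(2)/3
a=px("wrist",F+X*18+Y*80+[0,0,24],m);b=px("wrist",F+X*18+Y*90+[0,0,24],m);print("px/mm",(a[0]-b[0])/10,a)
def prof(n,a,b,z,ax):
    P=np.array([px("wrist",F+X*(t if ax else a[1])+Y*(a[0] if ax else t)+[0,0,z],m) for t in b],np.float32)
    print(n,cv2.remap(g.astype(np.float32),P[None,:,0].copy(),P[None,:,1].copy(),1)[0].astype(int).tolist())
prof("bar x34..46",(5,0),range(34,47),22,1);prof("bar y at 32",(0,33),range(-4,16),22,0)
E
```

```text
t 30.9833 pos [ 471.7 -148.    56.9] tx [0.999 0.045] F [0.  9.1 3.3] w 0.173
248 [(270, 136, 133, 131), (271, 136, 133, 130), (272, 136, 133, 132), (273, 139, 136, 135), (274, 149, 146, 147), (275, 162, 161, 163), (276, 167, 167, 169), (277, 167, 167, 169), (278, 167, 167, 169), (279, 163, 166, 165), (280, 143, 160, 140), (281, 112, 155, 99), (282, 106, 154, 90), (283, 133, 160, 126), (284, 166, 170, 164), (285, 182, 180, 180), (286, 189, 187, 187), (287, 192, 190, 190), (288, 194, 192, 192), (289, 194, 193, 193), (290, 194, 192, 193), (291, 194, 192, 193), (292, 194, 192, 192), (293, 195, 193, 193), (294, 196, 194, 194), (295, 196, 194, 195)]
250 [(270, 137, 132, 130), (271, 137, 133, 131), (272, 137, 133, 131), (273, 141, 137, 136), (274, 152, 150, 150), (275, 169, 168, 169), (276, 174, 174, 175), (277, 174, 173, 175), (278, 175, 174, 176), (279, 169, 172, 170), (280, 149, 167, 146), (281, 117, 161, 104), (282, 110, 160, 93), (283, 134, 162, 126), (284, 166, 170, 163), (285, 182, 180, 181), (286, 188, 186, 187), (287, 192, 190, 190), (288, 194, 192, 192), (289, 194, 193, 192), (29
[... 280 characters left out ...]
, 167), (277, 167, 167, 169), (278, 167, 166, 168), (279, 162, 165, 163), (280, 142, 161, 140), (281, 111, 155, 99), (282, 106, 154, 89), (283, 130, 158, 122), (284, 164, 168, 161), (285, 180, 179, 179), (286, 189, 187, 187), (287, 192, 190, 190), (288, 194, 192, 192), (289, 194, 192, 192), (290, 194, 192, 192), (291, 194, 192, 192), (292, 194, 192, 193), (293, 194, 192, 193), (294, 195, 193, 194), (295, 196, 194, 194)]
px/mm 1.7446165347910096 (np.float64(294.52160723367365), np.float64(248.93427671135422))
bar x34..46 [204, 204, 204, 204, 204, 204, 203, 183, 153, 134, 133, 133, 133]
bar y at 32 [81, 79, 80, 86, 142, 195, 201, 202, 203, 203, 204, 205, 206, 204, 179, 154, 142, 135, 135, 135]
```

The pins stand out about 5.4 mm, 3.5 mm of it steel and the rest green, with no red. That is about 8 N and steady for over 4 s, with bar and packing piece still flush.

```bash
python3 -c "
from bench import manip
print(manip.hand_in())"
```

```text
the job is handed in; nothing more can be done
None
```

The jig is loaded and handed in at about 31 s: the white bar lies flat on the fence within about 1 mm of the slot, the packing piece is flush behind it, and the arm is still holding the handle at a steady push of about 8 N with green showing and no red.

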